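# Hang a hook carrier on the leaning rail and lock it in

### The arm

A 6-joint arm with a two-finger parallel gripper is mounted at the origin on the work surface; the furniture and walls round the work are solid. World frame = base frame: x ahead of the robot, y to its left, z up, the work surface at z = 0. Lengths are in m, angles in degrees, forces in N, time in s.
With the tool pointing down it reaches from about 0.4 to 0.825 m from the base axis. Payload 7 kg.
Tool frame: the origin (TCP) lies midway between the tips of the shut fingers; the grasp point (between the pads) lies 19 mm behind it (r.hold_point_z is the distance from the TCP to the grasp point, in m); x points along the fingers, y is the direction in which the jaws open and shut, and the axes are right-handed (so a half turn about x gives the same grasp; the last joint's range is limited). The gripper opens to 88 mm and grips with 3 to 60 N. Pads are 19 mm wide; open, the fingers measure 130 mm over their backs; the gripper's body (78 mm by 193 mm) begins 47 mm behind the grasp point.
Start: joints at [-47.664, 20.546, 0.682, 0, -70.136, -16.507], TCP at [0.294, -0.608, 0.227] pointing down, gripper open.
Joint ranges: [-176.03, 176.03], [-82.01, 121.73], [-58.28, 71.71], [-173.87, 95.51], [-174.79, -0.11], [-173.66, 173.66]. Speed limits (degrees/s): [136.94, 136.94, 172.46, 180, 180, 180].

### API

Orientations are given as [roll, pitch, yaw] about the fixed x, y, z axes, in that order (R = Rz(yaw) Ry(pitch) Rx(roll)).
In Python, from plant import r, viewer, order gives the robot as it stands. The module is installed in compiled form; this text tells all that it offers.
- The arm moves only by the shell command python3 -m creep 'ROWS' [FORCE]. ROWS is JSON, a list of rows, each an object of numbers: "ax", "ay", "az": the turn, a rotation vector about the tool's x, y, z in degrees; "tx", "ty", "tz": the shift along the tool's x, y, z in m; "fingers": the finger opening in m, from 0 to 0.0876. A call has 1 to 5 rows; each row is the pose to reach, as a shift and turn from the pose commanded when the call began, along the tool's axes at that moment; what a row does not reach only later rows make up. A row lasts 1/10 s, in which the tool goes at most 50 mm and 8.59 degrees, less where a joint would pass 70% of its speed; a pose out of reach is approached as far as the arm can. A call with a gripper value outside its range is refused whole. The fingers move at their own pace and stop on an object; FORCE is the grip in N (left out, the last holds). Time passes only in rows, so rows that repeat a pose let the fingers close. It gives the time, the measured TCP pose, the force and the opening at its end, in the units of the state.
- r.get_state(): the state, without advancing time (a new reading comes with each control period).
- viewer.capture(name): name is "side" or "top" or "wrist"; returns a dict with "pixels" (480x640x3 uint8, blue, green, red), "depth" (480x640 float32, m along the optical axis (not along the pixel's ray), 0 where there is no reading), "fx", "fy", "cx", "cy" (pixels), "k1" (the pictures are not rectified: a ray, as slopes to the right and down, at radius r is drawn at 1 + k1 r^2 times it, then the intrinsics apply), "rvec" (rotation vector, rad) and "tvec" (3), from world to camera coordinates, as OpenCV has them; the wrist camera has in their place "T_tool_cam" (4x4, takes a point from camera to tool coordinates, whose origin is the TCP and whose axes are the tool frame's). Camera axes: x right, y down, z forward; pixel columns grow to the right and rows downward; lengths in m; the calibration is good to about 2 mm. A picture is of the moment at which its call begins: read the wrist's pose just before it.
- order.close_job(): hands the job in, once; it reports no verdict.
The state is a dict: "time_s": time; "joints": joint angles; "qd": joint speeds; "joint_torque": joint torques, N m; "tcp_pos": TCP position; "eef_rot": TCP orientation; "contact_force": force on the tool from outside, world axes, zero at the start; "moment": the same for the moment, N m; "gripper_width": finger opening in m.
Only numpy, scipy, OpenCV 4.12 (cv2) and the standard library are available. Lean on these libraries where they do the work, as an engineer would, in place of code of your own. Each camera call takes 0.05 s, during which the arm holds its last target.

### The job

Take the hook carrier that stands on the table, enter its foot into the open end of the leaning rail with the hook towards the robot, and slide it along until it rests against the stop clamped in the rail. Let go of it, then swing the keeper at the rail's open end fully across the slot so that the carrier cannot come out, and leave the other things on the table alone.

Things in the scene. Friction and masses are not known exactly. Their poses are not given: they have to be found in the camera images.
- carrier_grip (a point): Where to grip the loose hook carrier (96 mm tall, about 0.16 kg, starts upright on its foot on the table): on the axis of its grey block, 72 mm above the foot's underside. Block 24 mm thick (own x), 50 mm long (own y), from 31 to 96 mm up; grip across the 24 mm. Own z: foot to block top; own y: sliding direction, level; own -x: hook side.
- carrier_foot (a point): Middle of the carrier's steel foot, on its axis, 5 mm above the underside; axes as carrier_grip. Foot 10 mm high, 62 mm long (y, half-round ends), 34 mm wide (x). Above it: neck 12 mm thick, 36 mm long, from 10 to 24 mm up; dark skirt plate 40 mm wide, 62 mm long, from 24 to 31 mm; then the block.
- carrier_hook (a point): Upturned tip of the carrier's hook, 55 mm out on the own -x side, 44 mm above the foot's underside. The hook is a bent 8 mm rod that leaves the skirt plate, reaching 59 mm from the axis and 48 mm above the underside.
- rail: Aluminium C-rail, 280 mm long, on a stand. Origin on the centre line of its hollow, 125 mm above the table. Own y: level, along the rail to the open end (y +190 mm; the end at y -90 mm is closed). Own z: square out of the slot, leaning 35 degrees from vertical to the robot. Own x: up the slope. Hollow 40 mm wide, 14.5 mm high; slot 18 mm wide; lips' outer face at z +12 mm; outer width 48 mm.
- rail_mouth (a point): Middle of the rail's open end, on the centre line of the hollow (rail y +190 mm). The last 14 mm are flared by 2 to 3 mm. The carrier sits right with its foot in the hollow on the centre line, own z along the rail's z, neck out of the slot and hook on the rail's -x side (the robot's); it may then lean a few degrees in the play.
- rail_stop: Dark stop block clamped fast in the rail, its place along the rail varies. Origin in mid-block on the rail's centre line; own y is the rail's y, own z is vertical. 30 mm long (y), 44 mm wide, standing 35 mm out from the centre line, with a thumb screw on top (to 49 mm). The carrier's skirt touches its mouth side when the carrier's axis is 46 mm from this origin along y.
- keeper (a joint): Keeper: a turn button with a 52 mm arm (14 mm wide), pivot parallel to the rail's z at rail x +40, y +165 mm; arm at rail z +13 to +21 mm. 0 rad: lies along the rail, pointing to -y, slot free (below 0: turned up-slope); 1.57: points to -x across the slot. Travel -0.6 to 1.57; starts at -0.5 to 0. Stays where it is left; about 1 N at the post turns it.
- keeper_post (a point): Middle of the upright round post near the end of the keeper's arm: 14 mm diameter, 22 mm tall (rail z +21 to +43 mm), 40 mm from the pivot. To close, it swings from the up-slope side of the rail down towards the robot, over the slot.
- bare_head: Bystander: black club head, 62 x 105 x 69 mm, loose; origin under its middle.
- screwdriver: Bystander: screwdriver, 200 mm, lying; origin under its middle.

How it is judged:
By the outcome, as a careful person would: the job done as asked, in the order asked, and still so for the second after the job is handed in, with the robot touching nothing.
It also fails if it takes over 61 s, if anything falls off the work surface, if the arm or the gripper's body presses on something with over 40 N, if the wrist force passes 120 N, or if a joint passes its speed limit or range.

## Working session

There is one attempt and no reset: what is moved stays moved. The work goes in short steps, Python scripts to look and compute and a shell command to move; the robot and the scene stay as the last step left them, time stands still between calls to the robot, and variables do not carry over. Pictures are saved under pics/ and viewed, and the job is handed in when it is done.

```bash
mkdir -p pics; ls
cat > h.py <<'E'
import numpy as np, cv2
from scipy.spatial.transform import Rotation as R
from plant import r, viewer, order
def state():
    return r.get_state()
def cap(name, fn=None):
    s=r.get_state()
    d=viewer.capture(name)
    if name=="wrist":
        T=np.eye(4);T[:3,:3]=R.from_euler('xyz',s['eef_rot'],degrees=True).as_matrix();T[:3,3]=s['tcp_pos']
        d['Twc']=T@np.array(d['T_tool_cam'])
    else:
        M=np.eye(4);M[:3,:3]=cv2.Rodrigues(np.array(d['rvec'],float))[0];M[:3,3]=np.array(d['tvec']).ravel()
        d['Twc']=np.linalg.inv(M)
    if fn: cv2.imwrite('pics/'+fn+'.png',d['pixels']); np.savez('pics/'+fn+'.npz',**{k:np.array(v) for k,v in d.items()})
    return d
def load(fn):
    z=np.load('pics/'+fn+'.npz',allow_pickle=True); return {k:(z[k] if z[k].ndim else z[k].item()) for k in z}
def rays(d,uv):
    K=np.array([[d['fx'],0,d['cx']],[0,d['fy'],d['cy']],[0,0,1.]])
    return cv2.undistortPoints(np.array(uv,float).reshape(-1,1,2),K,np.array([d['k1'],0,0,0.])).reshape(-1,2)
def cloud(d):
    v,u=np.mgrid[0:480,0:640]
    n=rays(d,np.stack([u.ravel(),v.ravel()],1))
    z=d['depth'].ravel()
    P=np.c_[n*z[:,None],z]
    W=P@d['Twc'][:3,:3].T+d['Twc'][:3,3]
    W[z==0]=np.nan
    return W.reshape(480,640,3)
def proj(d,W):
    M=np.linalg.inv(d['Twc']);p=np.atleast_2d(W)@M[:3,:3].T+M[:3,3]
    K=np.array([[d['fx'],0,d['cx']],[0,d['fy'],d['cy']],[0,0,1.]])
    return cv2.projectPoints(p.reshape(-1,1,3),np.zeros(3),np.zeros(3),K,np.array([d['k1'],0,0,0.]))[0].reshape(-1,2)
E
python3 - <<'E'
from h import *
s=state();print({k:np.round(v,3) for k,v in s.items()}, r.hold_point_z)
for n in ("side","top","wrist"):
    d=cap(n,n+"0");print(n,np.round(d['Twc'],3).tolist(),d['fx'],d['k1'])
E
```

```text
pics
{'time_s': np.float64(0.0), 'joints': array([-4.7664e+01,  2.0592e+01,  6.3400e-01, -2.1000e-02, -7.0135e+01,
       -1.6506e+01]), 'qd': array([-0.057,  0.063, -0.046,  0.032,  0.057, -0.026]), 'joint_torque': array([ 1.0000e-03, -5.8271e+01,  2.9307e+01,  6.9970e+00,  7.0000e-03,
       -0.0000e+00]), 'tcp_pos': array([ 0.294, -0.607,  0.226]), 'eef_rot': array([ 94.811,  89.905, 120.634]), 'contact_force': array([ 0.394,  0.962, -0.221]), 'moment': array([ 0.011, -0.038, -0.049]), 'gripper_width': np.float64(0.087)} 0.0188
side [[0.84, -0.284, 0.463, -0.001], [-0.543, -0.438, 0.716, -0.918], [-0.001, -0.853, -0.522, 0.543], [0.0, 0.0, 0.0, 1.0]] 456.72804603030454 -0.09654959419744123
top [[-0.009, -0.999, 0.052, 0.347], [-0.999, 0.011, 0.036, -0.33], [-0.036, -0.052, -0.998, 1.044], [0.0, 0.0, 0.0, 1.0]] 563.9879759775451 0.059609591997177684
wrist [[-0.436, 0.866, 0.245, 0.228], [0.9, 0.419, 0.12, -0.64], [0.001, 0.273, -0.962, 0.384], [0.0, 0.0, 0.0, 1.0]] 343.60498443957295 -0.06367590860776862
```

View pics/side0.png

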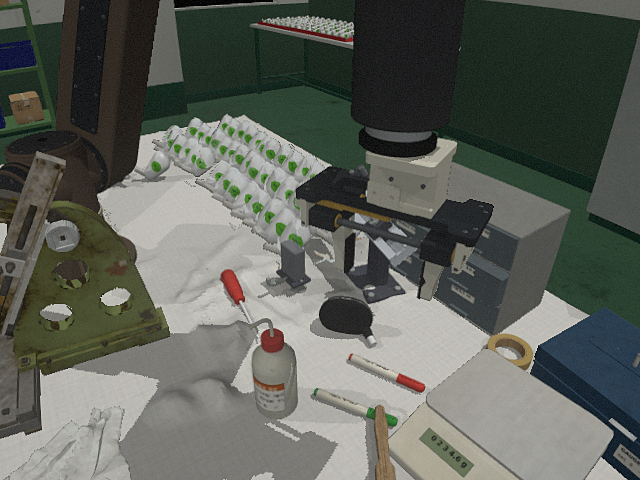

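View pics/top0.png

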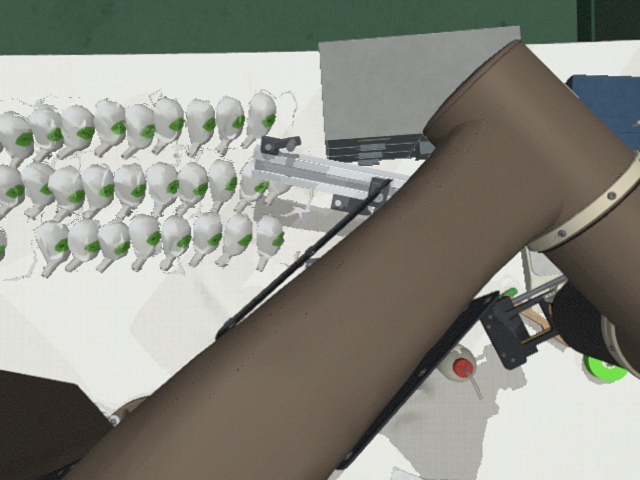

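View pics/wrist0.png

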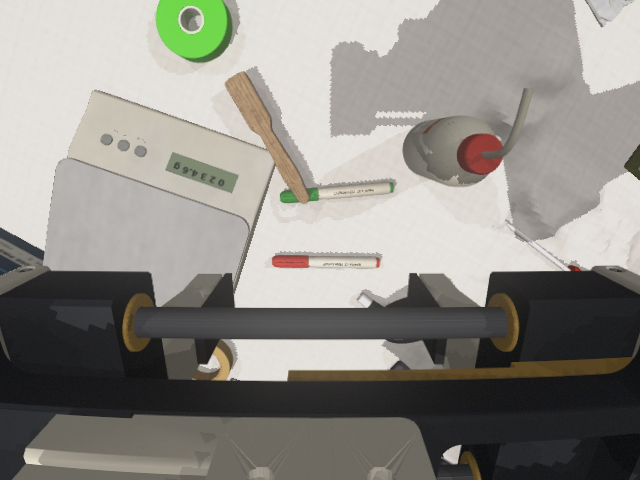

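The side view shows the carrier at about (290,265), with its hook towards the lower left. The rail stand and stop are behind the gripper at about (375,250). In the top view the rail runs from (255,165) to (400,190) with the keeper at (280,145), and the arm hides the rest.

Run:
```python
from h import *
d=load('side0');W=cloud(d)
for p in [(290,250),(283,268),(291,241),(300,262),(270,290),(262,287),(295,283),(345,315),(235,285),(372,225),(380,290)]:
    print(p,np.round(W[p[1],p[0]],3))
im=cv2.imread('pics/side0.png');cv2.imwrite('pics/s0z.png',cv2.resize(im[190:320,230:430],None,fx=4,fy=4,interpolation=cv2.INTER_CUBIC))
d=load('top0');W=cloud(d)
for p in [(262,165),(280,145),(300,175),(350,200),(378,190),(268,147),(295,142),(340,170),(320,180)]:
    print(p,np.round(W[p[1],p[0]],3))
im=cv2.imread('pics/top0.png');cv2.imwrite('pics/t0z.png',cv2.resize(im[120:280,220:440],None,fx=3.6,fy=3.6,interpolation=cv2.INTER_CUBIC))
```

```text
(290, 250) [ 0.333 -0.316  0.093]
(283, 268) [ 0.331 -0.291  0.039]
(291, 241) [ 0.349 -0.292  0.094]
(300, 262) [ 0.344 -0.331  0.071]
(270, 290) [ 0.295 -0.303  0.009]
(262, 287) [ 0.287 -0.285  0.008]
(295, 283) [ 0.333 -0.33   0.027]
(345, 315) [ 0.348 -0.467  0.043]
(235, 285) [ 0.238 -0.273  0.025]
(372, 225) [ 0.45  -0.4    0.149]
(380, 290) [ 0.467 -0.416  0.01 ]
(262, 165) [ 0.518 -0.208  0.114]
(280, 145) [ 0.539 -0.244  0.17 ]
(300, 175) [ 0.501 -0.271  0.11 ]
(350, 200) [ 0.47  -0.357  0.006]
(378, 190) [ 0.398 -0.359  0.668]
(268, 147) [ 0.536 -0.225  0.169]
(295, 142) [ 0.539 -0.269  0.186]
(340, 170) [ 0.502 -0.338  0.147]
(320, 180) [ 0.492 -0.305  0.11 ]
```

View pics/s0z.png

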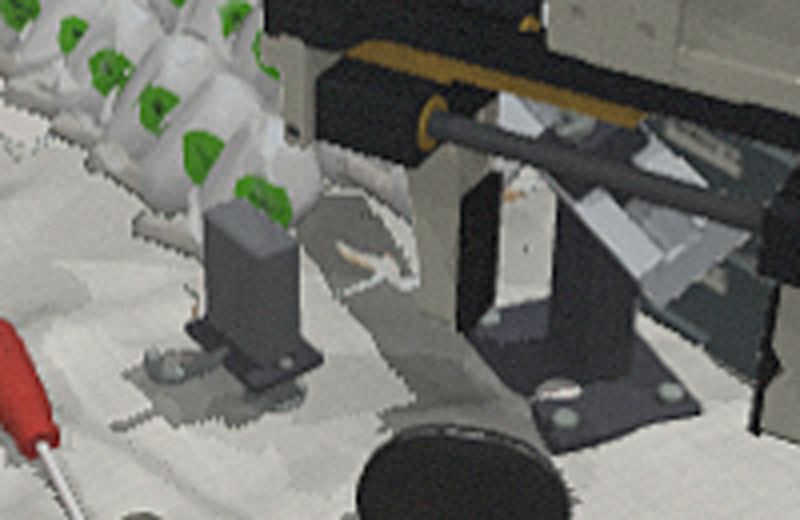

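View pics/t0z.png

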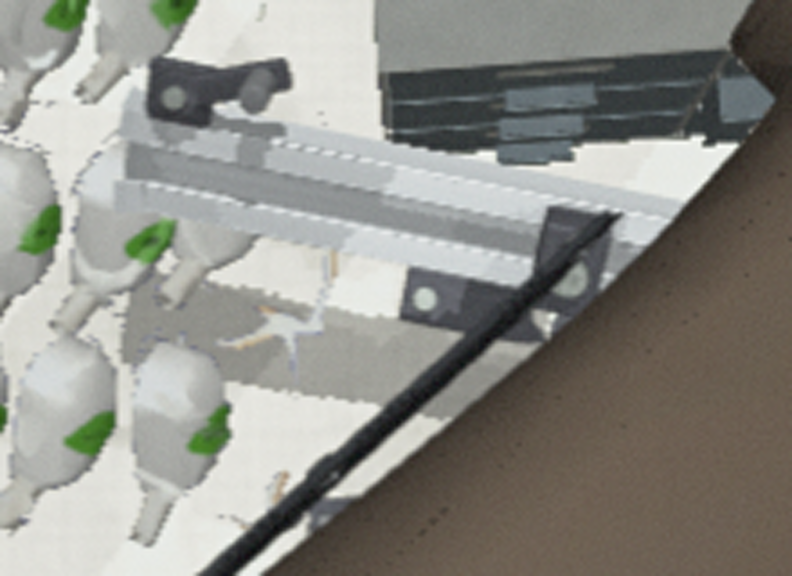

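The zooms show the carrier's block upright at side (290,265), with the hook to its left and towards the robot. The keeper sits up-slope at the +y (open) end of the rail, turned slightly below 0. The stop is at about top (378,190). Next I estimate the poses from the depth.

Run:
```python
from h import *
d=load('side0');W=cloud(d)
m=np.zeros((480,640),bool);m[232:300,255:315]=1
P=W[m];P=P[np.isfinite(P[:,0])]
sel=P[(P[:,2]>0.089)&(P[:,2]<0.104)&(np.hypot(P[:,0]-.34,P[:,1]+.31)<.05)]
print(len(sel),sel.mean(0), cv2.minAreaRect(sel[:,:2].astype(np.float32)*1000))
b=P[(P[:,2]>0.04)&(P[:,2]<0.09)&(np.hypot(P[:,0]-.34,P[:,1]+.31)<.05)]
print(cv2.minAreaRect(b[:,:2].astype(np.float32)*1000))
np.set_printoptions(suppress=True,precision=4)
s=state();print(R.from_euler('xyz',s['eef_rot'],degrees=True).as_matrix())
# rail from top
d=load('top0');W=cloud(d)
m=np.zeros((480,640),bool);m[135:225,245:400]=1
P=W[m];P=P[np.isfinite(P[:,0])];P=P[(P[:,2]>.1)&(P[:,2]<.2)]
# RANSAC planes with normals ~35deg
rng=np.random.default_rng(0);best=None
for i in range(3000):
    q=P[rng.choice(len(P),3,0)];n=np.cross(q[1]-q[0],q[2]-q[0]);
    if np.linalg.norm(n)<1e-6: continue
    n/=np.linalg.norm(n);n*=np.sign(n[2])
    if abs(np.degrees(np.arccos(n[2]))-35)>6 or n[0]>0: continue
    c=np.abs((P-q[0])@n)<.0015
    if best is None or c.sum()>best[0]: best=(c.sum(),n,c)
q=P[best[2]];c=q.mean(0);n=np.linalg.svd(q-c)[2][2];n*=np.sign(n[2])
print(best[0],len(P),n,np.degrees(np.arccos(n[2])),np.degrees(np.arctan2(n[1],n[0])),c)
```

```text
218 [ 0.34069708 -0.31089786  0.0926508 ] ((341.762451171875, -308.47296142578125), (24.074438095092773, 51.13404083251953), 1.7610031366348267)
((325.80096435546875, -318.10174560546875), (48.154685974121094, 53.001930236816406), 33.861541748046875)
[[-0.0007 -0.4356  0.9002]
 [ 0.0011  0.9002  0.4356]
 [-1.      0.0012 -0.0001]]
1588 6083 [-0.5628  0.1166  0.8183] 35.08555584936369 168.29303784325916 [ 0.499  -0.2958  0.1381]
```

```bash
cat >> h.py <<'E'
np.set_printoptions(suppress=True,precision=4)
def delta(pos,tx,ty):
    s=r.get_state();R0=R.from_euler('xyz',s['eef_rot'],degrees=True).as_matrix()
    tx=np.array(tx,float)/np.linalg.norm(tx);ty=np.array(ty,float);ty-=ty@tx*tx;ty/=np.linalg.norm(ty)
    R1=np.c_[tx,ty,np.cross(tx,ty)]
    t=R0.T@(np.array(pos)-s['tcp_pos']);a=np.degrees(R.from_matrix(R0.T@R1).as_rotvec())
    print('t',np.round(t,4),'a',np.round(a,2),'dist',np.linalg.norm(t).round(4),'ang',np.linalg.norm(a).round(2),'time',s['time_s'],'F',np.round(s['contact_force'],1),'w',s['gripper_width'])
def hd(a): return np.array([np.cos(np.radians(a)),np.sin(np.radians(a)),0])
E
python3 - <<'E'
from h import *
delta([.34,-.32,.30],[0,0,-1],hd(181.8))
d=load('top0');W=cloud(d);print(W[367,463],W[385,475])
E
```

```text
t [-0.0739  0.2386  0.1666] a [-65.98   0.03  -0.07] dist 0.3003 ang 65.98 time 0.15 F [0.6 0.4 0. ] w 0.08737351467040827
[ 0.1888 -0.5267  0.1365] [ 0.1688 -0.5355  0.1737]
```

```bash
python3 -m creep '[{"tx":-0.05,"ty":0.01,"tz":0.01,"ax":-8},{"tx":-0.074,"ty":0.04,"tz":0.035,"ax":-16},{"tx":-0.074,"ty":0.08,"tz":0.06,"ax":-24},{"tx":-0.074,"ty":0.12,"tz":0.085,"ax":-32},{"tx":-0.074,"ty":0.16,"tz":0.11,"ax":-40}]'
python3 - <<'E'
from h import *
delta([.34,-.32,.30],[0,0,-1],hd(181.8))
E
```

```text
t [-0.0739  0.2386  0.1666] a [-65.98   0.03  -0.07] dist 0.3003 ang 65.98 time 0.15 F [0.6 0.4 0. ] w 0.08737351467040827invalid input
```

```bash
python3 -m creep '[{"ax":-8,"ay":0,"az":0,"tx":-0.05,"ty":0.01,"tz":0.01,"fingers":0.087},{"ax":-16,"ay":0,"az":0,"tx":-0.074,"ty":0.04,"tz":0.035,"fingers":0.087}]'
```

```text
time_s: 0.35
tcp_pos: [0.3077, -0.5581, 0.3016]
eef_rot: [171.2, 89.9, -146.8]
contact_force: [0.7, 0.0, 1.6]
gripper_width: 0.0868
```

Run:
```python
from h import *
delta([.34,-.32,.30],[0,0,-1],hd(181.8))
```

```text
t [0.0013 0.1553 0.1833] a [-49.78  -0.08  -0.05] dist 0.2403 ang 49.78 time 0.35 F [0.7 0.  1.6] w 0.08681722797006583
```

```bash
python3 -m creep '[{"ax":-8.5,"ay":0,"az":0,"tx":0,"ty":0.03,"tz":0.036,"fingers":0.087},{"ax":-17,"ay":0,"az":0,"tx":0,"ty":0.06,"tz":0.072,"fingers":0.087},{"ax":-25.5,"ay":0,"az":0,"tx":0,"ty":0.09,"tz":0.108,"fingers":0.087},{"ax":-34,"ay":0,"az":0,"tx":0,"ty":0.12,"tz":0.144,"fingers":0.087},{"ax":-42,"ay":0,"az":0,"tx":0,"ty":0.155,"tz":0.183,"fingers":0.087}]'
python3 -m creep '[{"ax":-7.8,"ay":0,"az":0,"tx":0,"ty":0,"tz":0,"fingers":0.087},{"ax":-7.8,"ay":0,"az":0,"tx":0,"ty":0,"tz":0,"fingers":0.087},{"ax":-7.8,"ay":0,"az":0,"tx":0,"ty":0,"tz":0,"fingers":0.087}]'
python3 - <<'E'
from h import *
for n in ("side","top","wrist"): cap(n,n+"1")
delta([.34,-.32,.30],[0,0,-1],hd(181.8)); print(state()['joints'])
E
```

```text
time_s: 0.85
tcp_pos: [0.3407, -0.3196, 0.3003]
eef_rot: [53.5, 90.0, 137.7]
contact_force: [1.2, 1.0, 0.5]
gripper_width: 0.087
time_s: 1.15
tcp_pos: [0.3409, -0.3213, 0.3006]
eef_rot: [-125.9, 90.0, -34.5]
contact_force: [0.7, -0.6, 0.3]
gripper_width: 0.0869
t [0.0002 0.0005 0.0019] a [-0.41  0.02 -0.05] dist 0.002 ang 0.41 time 1.3 F [-0.1  0.5  0.3] w 0.08689648373447058
[-19.2284  -1.8404 -17.0853   0.0005 -74.8118  20.6209]
```

View pics/wrist1.png

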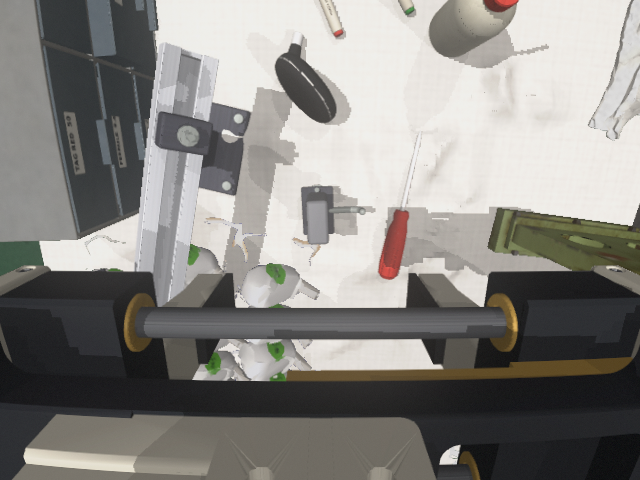

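View pics/top1.png

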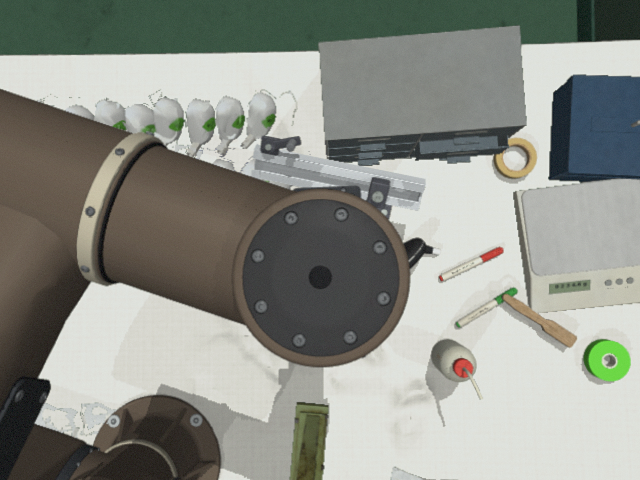

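View pics/side1.png

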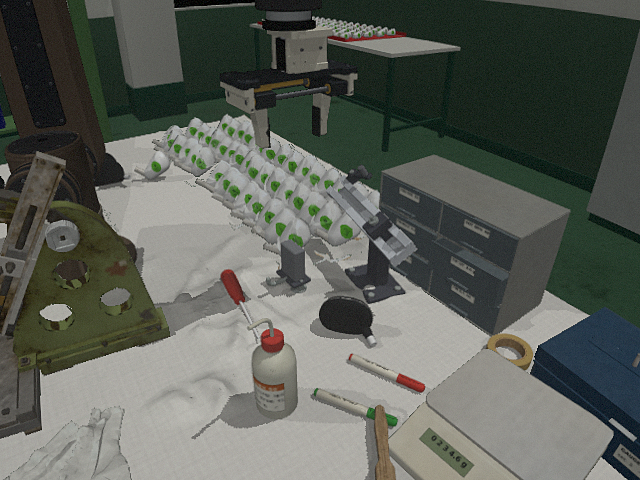

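The wrist view shows the carrier block top at (318,222) with the hook towards image right (the robot side), the rail with its stop at (186,134), and the bare head at (305,85). The side view now shows the whole rail with the keeper at (350,195), and the top view shows the rail and keeper at (280,145). Next I fit the poses.

```bash
cat > fit.py <<'E'
from h import *
def railR(yaw):
    y=hd(yaw+90);z=-hd(yaw)*np.sin(np.radians(35))+np.array([0,0,np.cos(np.radians(35))])
    return np.c_[np.cross(y,z),y,z]
def railfit(name,verbose=True):
    W=cloud(load(name)).reshape(-1,3);W=W[np.isfinite(W[:,0])]
    o=np.array([.484,-.38,.125]);yaw=-11.7
    for it in range(6):
        Q=(W-o)@railR(yaw)
        near=(np.abs(Q[:,0])<.032)&(Q[:,1]>-.12)&(Q[:,1]<.22)&(np.abs(Q[:,2]-.012)<(.008 if it<2 else .004))
        P=Q[near]
        lip=P[(np.abs(P[:,0])>.010)&(np.abs(P[:,0])<.022)&(P[:,1]>-.08)&(P[:,1]<.18)]
        dz=np.median(lip[:,2])-.012
        # edges in x per y-bin
        ys=np.arange(-.08,.18,.01);lo=[];hi=[];yy=[]
        for y0 in ys:
            b=P[(P[:,1]>=y0)&(P[:,1]<y0+.01)]
            if len(b)<15: continue
            yy.append(y0+.005);lo.append(np.percentile(b[:,0],2));hi.append(np.percentile(b[:,0],98))
        yy=np.array(yy);mid=(np.array(lo)+hi)/2
        # robust linear fit
        k=np.abs(mid-np.median(mid))<.012
        p=np.polyfit(yy[k],mid[k],1)
        yaw-= np.degrees(p[0])/np.cos(np.radians(35))*0.8
        e=P[(np.abs(P[:,0])<.024)]
        ymax=np.percentile(e[:,1],99.7);ymin=np.percentile(e[:,1],.3)
        Rr=railR(yaw)
        sh=Rr@np.array([p[1],ymax-.190,0]); sh[2]=0
        o=o+sh
        o[2]=.125
    if verbose: print(name,'o',o,'yaw',yaw,'dz',dz,'x-width',np.median(np.array(hi)-lo),'yrange',ymin,ymax,'n',len(lip))
    return o,yaw
if __name__=='__main__':
    for n in ('top1','top0','side1','wrist1'):
        railfit(n)
    # carrier from wrist, side
    for n in ('wrist1','side1'):
        W=cloud(load(n)).reshape(-1,3);W=W[np.isfinite(W[:,0])]
        s=W[(W[:,2]>.088)&(W[:,2]<.105)&(np.hypot(W[:,0]-.342,W[:,1]+.309)<.045)]
        print(n,len(s),np.median(s[:,2]),cv2.minAreaRect(s[:,:2].astype(np.float32)*1000))
E
python3 fit.py
```

```text
top1 o [ 0.4853 -0.3821  0.125 ] yaw -12.75611484267193 dz 0.0015991090364569985 x-width 0.04633111950090851 yrange -0.08981254181538456 0.19000125658184702 n 1690
top0 o [ 0.4853 -0.3821  0.125 ] yaw -11.947995634733141 dz 0.001240817252643217 x-width 0.04689035779480783 yrange -0.05604200968938988 0.19000538003313555 n 1724
side1 o [ 0.479  -0.3816  0.125 ] yaw -12.814638469035165 dz -0.0022716143908903166 x-width 0.046333624369467905 yrange -0.09019299736711887 0.1899984489446585 n 830
wrist1 o [ 0.4736 -0.4204  0.125 ] yaw -11.702650998910723 dz 0.0002968567746147125 x-width 0.04690862220912714 yrange -0.05037323346174117 0.1900038834243281 n 5211
wrist1 961 0.09559813526361 ((343.3289794921875, -306.8643798828125), (23.958354949951172, 50.47785949707031), 3.6913959980010986)
side1 224 0.09290973317995269 ((341.7962341308594, -307.7776184082031), (24.650604248046875, 51.14186477661133), 6.5592169761657715)
```

Run:
```python
from h import *
delta([.343,-.307,.110],[0,0,-1],hd(183.7))
delta([.343,-.307,.053],[0,0,-1],hd(183.7))
```

```text
t [ 0.1902 -0.003   0.0148] a [-2.31  0.02 -0.05] dist 0.1907 ang 2.31 time 1.3 F [-0.1  0.5  0.3] w 0.08689648373447058
t [ 0.2472 -0.003   0.0148] a [-2.31  0.02 -0.05] dist 0.2476 ang 2.31 time 1.3 F [-0.1  0.5  0.3] w 0.08689648373447058
```

```bash
python3 -m creep '[{"ax":-2.3,"ay":0,"az":0,"tx":0.04,"ty":-0.003,"tz":0.015,"fingers":0.06},{"ax":-2.3,"ay":0,"az":0,"tx":0.085,"ty":-0.003,"tz":0.015,"fingers":0.06},{"ax":-2.3,"ay":0,"az":0,"tx":0.125,"ty":-0.003,"tz":0.015,"fingers":0.06},{"ax":-2.3,"ay":0,"az":0,"tx":0.155,"ty":-0.003,"tz":0.015,"fingers":0.06},{"ax":-2.3,"ay":0,"az":0,"tx":0.155,"ty":-0.003,"tz":0.015,"fingers":0.06}]'
python3 - <<'E'
from h import *
cap("wrist","wrist2");cap("side","side2")
delta([.343,-.307,.053],[0,0,-1],hd(183.7))
E
```

```text
time_s: 1.8
tcp_pos: [0.3403, -0.3056, 0.1417]
eef_rot: [63.0, 89.5, 156.7]
contact_force: [-0.4, 0.6, 0.6]
gripper_width: 0.0608
t [ 0.0929  0.0002 -0.0001] a [ 0.12 -0.   -0.08] dist 0.0929 ang 0.15 time 1.9 F [0.1 0.8 1.4] w 0.06010865468842391
```

View pics/wrist2.png

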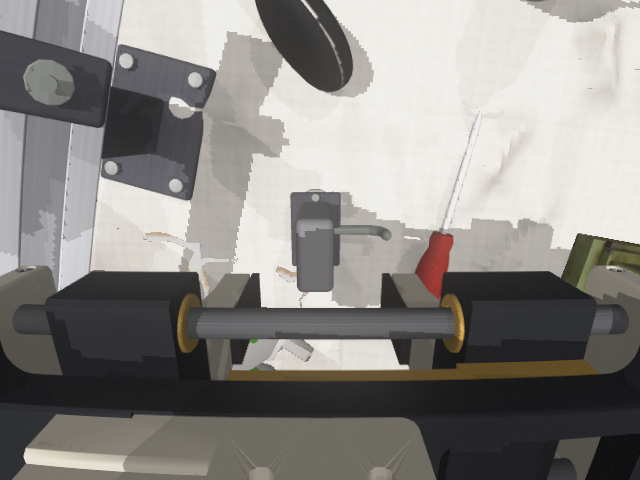

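View pics/side2.png

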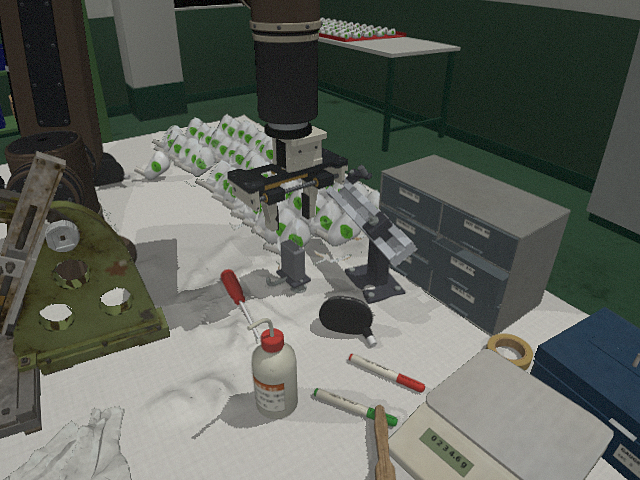

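The wrist view has the carrier centred between the fingers, with its block top at (316,255), well squared, and the hook at (380,232) clear of the right finger.

Run:
```python
from h import *
W=cloud(load('wrist2')).reshape(-1,3);W=W[np.isfinite(W[:,0])]
s=W[(W[:,2]>.088)&(W[:,2]<.105)&(np.hypot(W[:,0]-.342,W[:,1]+.309)<.045)]
print(len(s),np.median(s[:,2]),cv2.minAreaRect(s[:,:2].astype(np.float32)*1000))
s=W[(W[:,2]>.026)&(W[:,2]<.036)&(np.hypot(W[:,0]-.342,W[:,1]+.309)<.05)]
print(len(s),np.median(s[:,2]),cv2.minAreaRect(s[:,:2].astype(np.float32)*1000))
```

```text
2780 0.09567657805431444 ((343.7071228027344, -307.3648986816406), (23.71520233154297, 49.402984619140625), 4.238744735717773)
1679 0.030963980617644882 ((327.8724670410156, -308.35797119140625), (71.39109802246094, 61.49855041503906), 3.2988808155059814)
```

```bash
python3 -m creep '[{"ax":0,"ay":0,"az":0,"tx":0.03,"ty":0,"tz":0,"fingers":0.06},{"ax":0,"ay":0,"az":0,"tx":0.06,"ty":0,"tz":0,"fingers":0.06},{"ax":0,"ay":0,"az":0,"tx":0.085,"ty":0,"tz":0,"fingers":0.06},{"ax":0,"ay":0,"az":0,"tx":0.091,"ty":0,"tz":0,"fingers":0.06},{"ax":0,"ay":0,"az":0,"tx":0.091,"ty":0,"tz":0,"fingers":0.06}]'
```

```text
time_s: 2.4
tcp_pos: [0.3441, -0.3067, 0.0554]
eef_rot: [-154.5, 90.0, -60.6]
contact_force: [-0.4, 0.1, -0.3]
gripper_width: 0.06
```

```bash
python3 -m creep '[{"ax":0,"ay":0,"az":0,"tx":0,"ty":0,"tz":0,"fingers":0.015},{"ax":0,"ay":0,"az":0,"tx":0,"ty":0,"tz":0,"fingers":0.015},{"ax":0,"ay":0,"az":0,"tx":0,"ty":0,"tz":0,"fingers":0.015},{"ax":0,"ay":0,"az":0,"tx":0,"ty":0,"tz":0,"fingers":0.015},{"ax":0,"ay":0,"az":0,"tx":0,"ty":0,"tz":0,"fingers":0.015}]' 40
python3 -m creep '[{"ax":0,"ay":0,"az":0,"tx":0,"ty":0,"tz":0,"fingers":0.015},{"ax":0,"ay":0,"az":0,"tx":0,"ty":0,"tz":0,"fingers":0.015}]' 40
```

```text
time_s: 2.9
tcp_pos: [0.3436, -0.3061, 0.0549]
eef_rot: [-114.7, 90.0, -20.8]
contact_force: [-0.7, 0.2, -0.5]
gripper_width: 0.0256
time_s: 3.1
tcp_pos: [0.3436, -0.3061, 0.0548]
eef_rot: [-140.7, 90.0, -46.8]
contact_force: [-0.9, 0.7, 5.3]
gripper_width: 0.0241
```

```bash
python3 -m creep '[{"ax":0,"ay":0,"az":0,"tx":-0.01,"ty":0,"tz":0,"fingers":0.015},{"ax":0,"ay":0,"az":0,"tx":-0.04,"ty":0,"tz":0,"fingers":0.015},{"ax":0,"ay":0,"az":0,"tx":-0.08,"ty":0,"tz":0,"fingers":0.015},{"ax":0,"ay":0,"az":0,"tx":-0.12,"ty":0,"tz":0.02,"fingers":0.015},{"ax":0,"ay":0,"az":0,"tx":-0.16,"ty":0,"tz":0.05,"fingers":0.015}]' 40
cat >> h.py <<'E'
def railR(yaw):
    y=hd(yaw+90);z=-hd(yaw)*np.sin(np.radians(35))+np.array([0,0,np.cos(np.radians(35))])
    return np.c_[np.cross(y,z),y,z]
RO=np.array([.482,-.382,.125]);YAW=-12.4
def rdelta(fx,fy,fz,yaw=None,foot=0.050,oz=0.001):
    Rr=railR(YAW if yaw is None else yaw)
    p=RO+Rr@np.array([fx,fy+oz,fz+foot]); print('tcp target',p)
    delta(p,-Rr[:,2],-Rr[:,0])
def where(foot=0.050,oz=0.001):
    s=state();R0=R.from_euler('xyz',s['eef_rot'],degrees=True).as_matrix()
    Rr=railR(YAW); q=(s['tcp_pos']+R0@[foot,0,-oz]-RO)@Rr
    e=np.degrees(R.from_matrix(np.c_[-Rr[:,2],-Rr[:,0],Rr[:,1]].T@R0).as_rotvec())
    print('foot in rail mm',np.round(q*1000,1),'rot err tool',np.round(e,2),'F rail',np.round(s['contact_force']@Rr,1),'t',s['time_s'],'w',round(s['gripper_width'],4))
E
python3 - <<'E'
from h import *
rdelta(0,.30,.02)
W=cloud(load('top1')).reshape(-1,3);W=W[np.isfinite(W[:,0])]
m=(W[:,0]>.4)&(W[:,0]<.62)&(W[:,1]>-.18)&(W[:,1]<.1)
print(np.percentile(W[m][:,2],[5,50,95,99.5,100]))
E
```

```text
time_s: 3.6
tcp_pos: [0.3394, -0.2562, 0.2162]
eef_rot: [82.0, 89.9, 175.9]
contact_force: [1.9, 0.6, -1.7]
gripper_width: 0.0239
tcp target [ 0.5074 -0.0794  0.1823]
t [ 0.0337 -0.1794  0.1652] a [ 15.7    4.95 -34.82] dist 0.2462 ang 38.51 time 3.6 F [ 1.9  0.6 -1.7] w 0.023861713898781407
[0.0007 0.6967 0.7264 0.7276 0.7287]
```

```bash
python3 - <<'E'
from h import *
W=cloud(load('top0')).reshape(-1,3);W=W[np.isfinite(W[:,0])]
m=(W[:,0]>.42)&(W[:,0]<.62)&(W[:,1]>-.18)&(W[:,1]<.0)
print(np.percentile(W[m][:,2],[5,50,95,99.5,100]))
E
python3 -m creep '[{"ax":3,"ay":1,"az":-7,"tx":0,"ty":-0.025,"tz":0.04,"fingers":0.015},{"ax":6,"ay":2,"az":-14,"tx":0,"ty":-0.055,"tz":0.075,"fingers":0.015},{"ax":9,"ay":3,"az":-20.5,"tx":0,"ty":-0.085,"tz":0.11,"fingers":0.015},{"ax":12,"ay":4,"az":-27,"tx":0,"ty":-0.12,"tz":0.14,"fingers":0.015},{"ax":14,"ay":4.5,"az":-31,"tx":0.015,"ty":-0.15,"tz":0.16,"fingers":0.015}]'
python3 - <<'E'
from h import *
rdelta(0,.30,.02)
E
```

```text
[-0.0006  0.042   0.0784  0.0851  0.0911]
time_s: 4.1
tcp_pos: [0.4505, -0.1295, 0.2176]
eef_rot: [-93.8, 62.9, -12.7]
contact_force: [0.7, -2.8, -0.7]
gripper_width: 0.0239
tcp target [ 0.5074 -0.0794  0.1823]
t [ 0.0517 -0.0275  0.0597] a [ 3.53  0.09 -7.86] dist 0.0836 ang 8.62 time 4.1 F [ 0.7 -2.8 -0.7] w 0.02389746183930062
```

```bash
python3 -m creep '[{"ax":2,"ay":0,"az":-4,"tx":0.02,"ty":-0.012,"tz":0.03,"fingers":0.015},{"ax":3.5,"ay":0,"az":-7.9,"tx":0.038,"ty":-0.024,"tz":0.059,"fingers":0.015},{"ax":3.5,"ay":0,"az":-7.9,"tx":0.052,"ty":-0.0275,"tz":0.06,"fingers":0.015},{"ax":3.5,"ay":0,"az":-7.9,"tx":0.052,"ty":-0.0275,"tz":0.06,"fingers":0.015},{"ax":3.5,"ay":0,"az":-7.9,"tx":0.052,"ty":-0.0275,"tz":0.06,"fingers":0.015}]'
python3 - <<'E'
from h import *
for n in ("side","top","wrist"): cap(n,n+"3")
rdelta(0,.30,.02);where();print(state()['joints'])
E
```

```text
time_s: 4.6
tcp_pos: [0.5225, -0.0899, 0.2156]
eef_rot: [-89.0, 58.6, -11.2]
contact_force: [0.7, 0.7, -2.3]
gripper_width: 0.0236
tcp target [ 0.5074 -0.0794  0.1823]
t [0.0202 0.0326 0.0062] a [ 0.04  0.72 -3.47] dist 0.0388 ang 3.55 time 4.75 F [-0.3  0.1 -2.2] w 0.023594152381295735
foot in rail mm [ 30.7 294.2  38.2] rot err tool [-0.04 -0.72  3.47] F rail [-1.5  0.  -1.7] t 4.75 w 0.0236
[ 14.8075 -10.3408 -58.2392  45.7246 -18.5572 -67.7272]
```

View pics/wrist3.png

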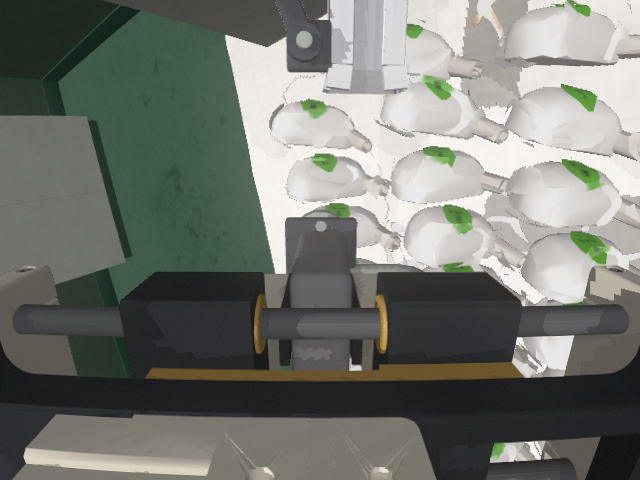

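View pics/side3.png

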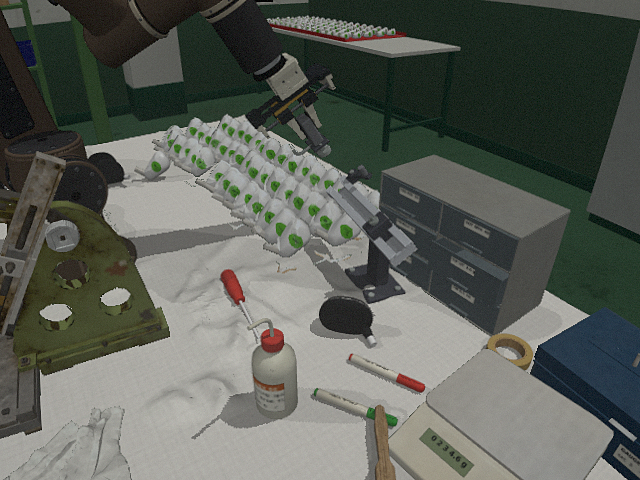

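View pics/top3.png

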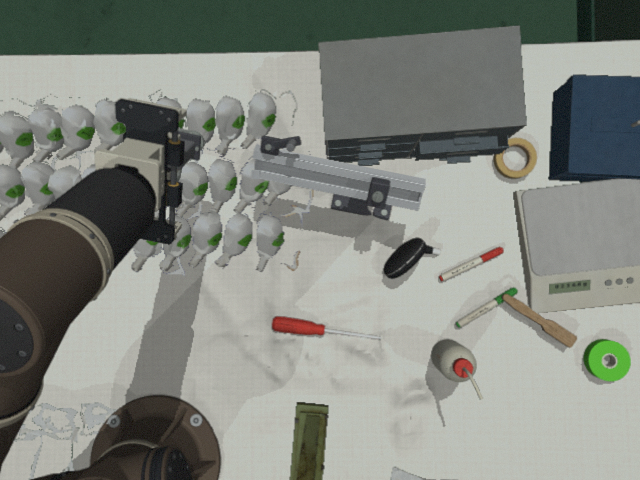

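The carrier is held upright in the tool, but the arm stopped short. Joint 3 reads -58.24, which is at its limit, so this wrist position is too close to the base. I fit a kinematic model from the recorded poses to see which tilts can be reached.

```bash
cat > kin.py <<'E'
import numpy as np, itertools
from scipy.optimize import least_squares
from scipy.spatial.transform import Rotation as R
Rx=lambda a:R.from_euler('x',a,degrees=True).as_matrix()
Ry=lambda a:R.from_euler('y',a,degrees=True).as_matrix()
Rz=lambda a:R.from_euler('z',a,degrees=True).as_matrix()
# data: joints, tcp, rpy
D=[([-47.664,20.592,.634,-.021,-70.135,-16.506],[.294,-.607,.226],[94.811,89.905,120.634]),
   ([-19.2284,-1.8404,-17.0853,.0005,-74.8118,20.6209],[.3409,-.3213,.3006],None),
   ([14.8075,-10.3408,-58.2392,45.7246,-18.5572,-67.7272],[.5225,-.0899,.2156],[-89.0,58.6,-11.2])]
def fk(p,q,s):
    a1,h,d,L2,a3,L3,L6,off6=p; s4,s6=s
    T=Rz(q[0]); o=T@np.array([a1,-d,h])
    R2=T@Ry(q[1]); o=o+R2@[0,0,L2]
    R3=R2@Ry(-q[2]); o=o+R3@[L3,0,a3]
    R4=R3@Rx(s4*q[3]); R5=R4@Ry(-q[4]); o=o+R5@[L6,0,0]
    R6=R5@Rx(s6*q[5]+off6)
    return o,R6
def res(p,s,full=False):
    e=[]
    for q,t,rpy in D:
        o,Rm=fk(p,q,s);e+=list((o-t)*1000)
        if rpy is not None:
            e+=list(R.from_matrix(Rm.T@R.from_euler('xyz',rpy,degrees=True).as_matrix()).as_rotvec()*100)
    return np.array(e+list((np.array(p[:7])-P0)*3))
P0=np.array([.1,.4,.19,.45,.0,.45,.3])
def fit():
    best=None
    for s4,s6,o6 in itertools.product([1,-1],[1,-1],[0,90,180,-90]):
        f=least_squares(lambda v:res(v,(s4,s6)),list(P0)+[o6],x_scale=[.1]*7+[10])
        if best is None or f.cost<best[0]: best=(f.cost,f.x,(s4,s6),f.fun)
    return best
if __name__=='__main__':
    from h import *
    s=state();print(s['joints'],s['tcp_pos'],s['eef_rot'])
    c,p,s,f=fit();print(c,np.round(p,4),s,np.round(f,2))
E
python3 kin.py
```

```text
[ 14.8075 -10.3408 -58.2392  45.7246 -18.5572 -67.7272] [ 0.5229 -0.0894  0.2165] [-88.8878  58.4666 -11.0219]
241.42700835756824 [  0.3284  -0.2656   0.1897   0.5479   0.1794   0.0711   0.1497 -89.9802] (-1, -1) [  2.86  -0.36  16.03  -0.03   0.    -0.    -0.75   1.79 -13.82  -0.02
  -3.43  -2.2    0.03   0.17   0.23   0.69  -2.    -0.     0.29   0.54
  -1.14  -0.45]
```

```bash
cat > log.py <<'E'
from h import *
import json
s=state();open('log.jsonl','a').write(json.dumps([list(map(float,s['joints'])),list(map(float,s['tcp_pos'])),list(map(float,s['eef_rot']))])+'\n');print(np.round(s['joints'],2))
E
python3 log.py
python3 -m creep '[{"ax":0,"ay":0,"az":8,"tx":-0.03,"ty":0,"tz":0,"fingers":0.015},{"ax":0,"ay":0,"az":8,"tx":-0.03,"ty":0,"tz":0,"fingers":0.015},{"ax":0,"ay":0,"az":8,"tx":-0.03,"ty":0,"tz":0,"fingers":0.015}]' && python3 log.py
python3 -m creep '[{"ax":0,"ay":8,"az":8,"tx":0,"ty":0.01,"tz":0.0,"fingers":0.015},{"ax":0,"ay":16,"az":8,"tx":-0.03,"ty":0,"tz":0,"fingers":0.015},{"ax":0,"ay":16,"az":12,"tx":-0.03,"ty":0,"tz":0,"fingers":0.015},{"ax":0,"ay":16,"az":12,"tx":-0.03,"ty":0,"tz":0,"fingers":0.015}]' && python3 log.py
python3 -m creep '[{"ax":0,"ay":-8,"az":0,"tx":0,"ty":0.0,"tz":0.0,"fingers":0.015},{"ax":0,"ay":-16,"az":0,"tx":0,"ty":0.03,"tz":0,"fingers":0.015},{"ax":10,"ay":-24,"az":0,"tx":0,"ty":0.06,"tz":0,"fingers":0.015},{"ax":10,"ay":-24,"az":0,"tx":0,"ty":0.06,"tz":0,"fingers":0.015}]' && python3 log.py
```

```text
[ 14.81 -10.34 -58.24  45.72 -18.56 -67.73]
time_s: 5.05
tcp_pos: [0.5087, -0.0836, 0.244]
eef_rot: [-87.6, 66.5, -9.8]
contact_force: [1.1, 1.2, -0.6]
gripper_width: 0.0238
[ 20.63 -10.17 -43.27  19.18 -37.91 -45.97]
time_s: 5.45
tcp_pos: [0.4989, -0.083, 0.2698]
eef_rot: [-141.3, 70.9, -66.5]
contact_force: [-0.4, -0.9, -3.2]
gripper_width: 0.0236
[ 27.17  -2.09 -32.35  21.5  -62.73 -52.81]
time_s: 5.85
tcp_pos: [0.4355, -0.072, 0.2563]
eef_rot: [-47.2, 73.4, 19.6]
contact_force: [1.4, 0.1, -0.4]
gripper_width: 0.0239
[ 15.16 -13.36 -33.61  -1.58 -53.25 -37.56]
```

```bash
cat > kin2.py <<'E'
import json
from kin import *
L=[json.loads(l) for l in open('log.jsonl')]
D2=[(q,t) for q,t,_ in L]+[(D[0][0],D[0][1]),(D[1][0],D[1][1])]
# p: base offset(3), upper(3), fore(3), after j4/5: tool(x,y,z)
def fk2(p,q):
    T=Rz(q[0]); o=T@np.array(p[0:3])
    R2=T@Ry(q[1]); o=o+R2@[p[3],0,p[4]]
    R3=R2@Ry(-q[2]); o=o+R3@[p[5],0,p[6]]
    R4=R3@Rx(-q[3]); R5=R4@Ry(-q[4]); o=o+R5@[p[7],0,0]
    return o,R5@Rx(-q[5]-90)
def fit2():
    # linear in p!
    A=[];b=[]
    for q,t in D2:
        c=[]
        z=fk2(np.zeros(8),q)[0]
        for i in range(8):
            e=np.zeros(8);e[i]=1;c.append(fk2(e,q)[0]-z)
        A.append(np.array(c).T);b.append(np.array(t)-z)
    A=np.vstack(A);b=np.hstack(b)
    return A,b
if __name__=='__main__':
    np.set_printoptions(suppress=True,precision=4,linewidth=150)
    A,b=fit2();print(A.shape,np.linalg.svd(A)[1])
    x=np.linalg.lstsq(A,b,rcond=None)[0];print(x,((A@x-b)*1000).round(1))
    # regularised
    for p0 in ([0.1,-.19,.4,0,.45,.45,0,.3],):
        p0=np.array(p0);w=.02
        x=np.linalg.lstsq(np.vstack([A,w*np.eye(8)]),np.r_[b,w*p0],rcond=None)[0];print(x,((A@x-b)*1000).round(1))
E
python3 kin2.py
```

```text
(18, 8) [4.8261 4.2003 2.4624 0.7055 0.5595 0.3381 0.2111 0.182 ]
[ 0.2549 -0.1859 -0.0162  0.0017  0.5792  0.1681  0.0856  0.3136] [  3.4 -37.7   2.8  -0.1   8.8   2.6   3.7  17.2 -14.3  -3.5   3.6  13.    4.3   3.8   8.9  -3.4   6.7 -13. ]
[ 0.2528 -0.1857 -0.0115  0.0022  0.5782  0.1704  0.084   0.3149] [  3.  -37.9   2.7   0.    8.8   2.6   3.5  16.8 -14.4  -3.    4.   13.2   4.2   4.1   8.9  -3.1   6.8 -12.8]
```

```bash
cat > kin3.py <<'E'
import json,sys
from kin import *
L=[json.loads(l) for l in open('log.jsonl')]
D2=[(q,t) for q,t,_ in L]+[(D[0][0],D[0][1]),(D[1][0],D[1][1])]
N=11
def fk3(p,q):
    T=Rz(q[0]); o=T@np.array(p[0:3])
    R2=T@Ry(q[1]); o=o+R2@[p[3],0,p[4]]
    R3=R2@Ry(-q[2]); o=o+R3@[p[5],0,p[6]]
    R4=R3@Rx(-q[3]); o=o+R4@[0,p[8],p[9]]; R5=R4@Ry(-q[4]); o=o+R5@[p[7],0,p[10]]
    return o,R5@Rx(-q[5]-90)
def lin():
    A=[];b=[]
    for q,t in D2:
        A.append(np.array([fk3(np.eye(N)[i],q)[0] for i in range(N)]).T);b.append(np.array(t))
    return np.vstack(A),np.hstack(b)
if __name__=='__main__':
    np.set_printoptions(suppress=True,precision=4,linewidth=150)
    A,b=lin()
    for w in (1e-4,.02):
        p0=np.array([0.15,-.19,.4,0,.45,.45,0,.3,0,0,0])
        x=np.linalg.lstsq(np.vstack([A,w*np.eye(N)]),np.r_[b,w*p0],rcond=None)[0];print(x,((A@x-b)*1000).round(1))
    for q,t,rpy in L: print(R.from_matrix(fk3(x,q)[1].T@R.from_euler('xyz',rpy,degrees=True).as_matrix()).magnitude()*57.3)
E
python3 kin3.py
```

```text
[-0.0021  0.0014  0.2003 -0.0007  0.6014  0.4663  0.001   0.378  -0.193  -0.0013  0.0004] [ 0.   0.  -0.1 -0.1  0.   0.   0.  -0.   0.1 -0.   0.3  0.1  0.1  0.1  0.  -0.1 -0.4 -0.1]
[ 0.0083 -0.0044  0.1978 -0.0002  0.6012  0.4569 -0.0027  0.3786 -0.1872  0.0029 -0.0017] [-0.1 -0.5  0.1  0.2  0.4 -0.  -0.5  0.3  0.1  0.4  0.3  0.2 -0.   0.   0.2 -0.3 -0.4 -0.5]
2.4798765573676106e-14
3.943054841477e-14
3.0728338906430666e-14
1.8277815633450057e-14
```

```bash
cat > ik.py <<'E'
from kin3 import *
A,b=lin();P=np.linalg.lstsq(np.vstack([A,1e-4*np.eye(N)]),np.r_[b,1e-4*np.array([0,0,.2,0,.6,.466,0,.378,-.193,0,0])],rcond=None)[0]
LO=np.array([-176.03,-82.01,-58.28,-173.87,-174.79,-173.66]);HI=np.array([176.03,121.73,71.71,95.51,-.11,173.66])
rng=np.random.default_rng(1)
SE=[LO+(HI-LO)*rng.random(6) for _ in range(60)]
def err(q,p,Rt):
    o,Rm=fk3(P,q);return np.r_[(o-p)*1000,R.from_matrix(Rm.T@Rt).as_rotvec()*300]
def ik(p,Rt,seeds=SE):
    out=[]
    for s in seeds:
        s=np.clip(s,LO+.01,HI-.01)
        f=least_squares(err,s,args=(p,Rt),bounds=(LO,HI),x_scale=10,max_nfev=60)
        if np.abs(f.fun).max()<.5 and not any(np.abs(f.x-o).max()<1 for o in out): out.append(f.x)
    return out
E
cat > scan.py <<'E'
from h import *
from ik import *
Rr=railR(YAW)
for flip in (1,-1):
  for th in (0,15,30,45):
    c,s=np.cos(np.radians(th)),np.sin(np.radians(th))
    tx=-c*Rr[:,2]+s*Rr[:,1]; ty=-flip*Rr[:,0]; Rt=np.c_[tx,ty,np.cross(tx,ty)]
    for fy in (.235,.09):
        g=RO+Rr@np.array([0,fy,.068]); p=g+.019*tx
        for q in ik(p,Rt,SE[:30]): print(flip,th,fy,np.round(q,1),'margin',np.round(np.minimum(q-LO,HI-q).min(),1))
E
python3 scan.py
```

```text
1 0 0.09 [-10.5  -2.8 -50.6   8.5  -7.3  -9.9] margin 7.2
1 15 0.235 [ -5.   -3.7 -37.3 -28.8 -22.6  20.8] margin 21.0
1 15 0.09 [-33.4   4.3 -24.2 -41.8 -41.3  52.9] margin 34.1
1 30 0.235 [-28.6   5.2 -24.2 -53.8 -50.1  58.2] margin 34.1
1 30 0.09 [-45.3  13.2 -14.7 -51.  -62.6  67.5] margin 43.6
1 45 0.235 [-39.   15.2 -17.3 -60.3 -69.5  70.8] margin 40.9
1 45 0.09 [-51.1  22.7  -6.7 -54.9 -79.9  73.8] margin 51.5
-1 0 0.09 [-10.5  -2.8 -50.6   8.5  -7.3 170.1] margin 3.6
-1 15 0.235 [  -5.    -3.7  -37.3  -28.8  -22.6 -159.2] margin 14.4
-1 15 0.09 [ -33.4    4.3  -24.2  -41.8  -41.3 -127.1] margin 34.1
-1 30 0.235 [ -28.6    5.2  -24.2  -53.8  -50.1 -121.8] margin 34.1
-1 30 0.09 [ -45.3   13.2  -14.7  -51.   -62.6 -112.5] margin 43.6
-1 45 0.235 [ -39.    15.2  -17.3  -60.3  -69.5 -109.2] margin 40.9
-1 45 0.09 [ -51.1   22.7   -6.7  -54.9  -79.9 -106.2] margin 51.5
```

The fitted model matches the recorded poses to 0.4 mm. An untilted grip cannot reach the mouth, but one tilted about 28° about the jaw axis, with the wrist towards -y, can. So I put the carrier back where it stood and regrip it tilted.

Run:
```python
from h import *
from ik import *
delta([.343,-.306,.155],[0,0,-1],hd(183.7))
# tilted grasp feasibility
cy=hd(93.7);cx=hd(3.7)
for th in (20,28):
    c,s=np.cos(np.radians(th)),np.sin(np.radians(th))
    tx=np.array([0,0,-c])+s*cy; ty=-cx; Rt=np.c_[tx,ty,np.cross(tx,ty)]
    for h in (.0,.15):
        p=np.array([.343,-.307,.072+h])+.019*tx
        for q in ik(p,Rt,SE[:20]): print(th,h,np.round(q,1))
Rr=railR(YAW)
for th in (20,25,28):
    c,s=np.cos(np.radians(th)),np.sin(np.radians(th))
    tx=-c*Rr[:,2]+s*Rr[:,1]; ty=-Rr[:,0]; Rt=np.c_[tx,ty,np.cross(tx,ty)]
    g=RO+Rr@np.array([0,.27,.098])
    for q in ik(g+.019*tx,Rt,SE[:20]): print('pre',th,np.round(q,1))
```

```text
t [ 0.0499  0.0092 -0.2665] a [-26.67   8.19  14.57] dist 0.2713 ang 31.47 time 5.85 F [ 1.4  0.1 -0.4] w 0.023924072638559064
20 0.0 [-31.7  21.  -20.1 -18.4 -62.1  45.9]
20 0.15 [-31.5  11.2 -11.5 -16.5 -79.6  39.9]
28 0.0 [-36.   25.3 -14.5 -22.5 -70.5  51.1]
28 0.15 [-35.9  15.6  -6.5 -21.3 -86.8  44.3]
pre 20 [ -5.5  -6.8 -35.  -34.1 -29.4  24.7]
pre 25 [-15.6  -3.6 -29.8 -45.2 -39.4  40.9]
pre 28 [-20.3  -1.6 -27.7 -49.5 -44.7  47.4]
```

```bash
python3 -m creep '[{"ax":-5,"ay":1.6,"az":2.9,"tx":0.0,"ty":0.005,"tz":-0.045,"fingers":0.015},{"ax":-10.5,"ay":3.2,"az":5.8,"tx":0.0,"ty":0.009,"tz":-0.09,"fingers":0.015},{"ax":-16,"ay":5,"az":8.8,"tx":0.01,"ty":0.009,"tz":-0.14,"fingers":0.015},{"ax":-21.5,"ay":6.6,"az":11.7,"tx":0.02,"ty":0.009,"tz":-0.185,"fingers":0.015},{"ax":-26.67,"ay":8.19,"az":14.57,"tx":0.035,"ty":0.009,"tz":-0.23,"fingers":0.015}]'
python3 - <<'E'
from h import *
delta([.343,-.306,.100],[0,0,-1],hd(183.7))
E
```

```text
time_s: 6.35
tcp_pos: [0.356, -0.2769, 0.178]
eef_rot: [157.0, 89.5, -108.8]
contact_force: [1.5, 0.1, -2.3]
gripper_width: 0.0235
t [ 0.0783  0.0148 -0.0275] a [ 0.5  -0.46 -0.19] dist 0.0843 ang 0.71 time 6.35 F [ 1.5  0.1 -2.3] w 0.023467674172841853
```

```bash
python3 -m creep '[{"ax":0.5,"ay":-0.4,"az":-0.2,"tx":0.03,"ty":0.008,"tz":-0.015,"fingers":0.015},{"ax":0.5,"ay":-0.4,"az":-0.2,"tx":0.06,"ty":0.0148,"tz":-0.0275,"fingers":0.015},{"ax":0.5,"ay":-0.4,"az":-0.2,"tx":0.09,"ty":0.0148,"tz":-0.0275,"fingers":0.015},{"ax":0.5,"ay":-0.4,"az":-0.2,"tx":0.106,"ty":0.0148,"tz":-0.0275,"fingers":0.015},{"ax":0.5,"ay":-0.4,"az":-0.2,"tx":0.106,"ty":0.0148,"tz":-0.0275,"fingers":0.015}]'
python3 - <<'E'
from h import *
delta([.343,-.306,.055],[0,0,-1],hd(183.7))
E
```

```text
time_s: 6.85
tcp_pos: [0.3412, -0.3025, 0.07]
eef_rot: [51.7, 89.7, 145.2]
contact_force: [-0.6, -0.2, -1.5]
gripper_width: 0.0238
t [ 0.015  -0.0016 -0.0037] a [-0.18  0.21 -0.26] dist 0.0155 ang 0.38 time 6.85 F [-0.6 -0.2 -1.5] w 0.023800964553762485
```

```bash
python3 -m creep '[{"ax":0,"ay":0,"az":-0.2,"tx":0.008,"ty":-0.001,"tz":-0.002,"fingers":0.015},{"ax":0,"ay":0,"az":-0.2,"tx":0.0135,"ty":-0.001,"tz":-0.002,"fingers":0.015},{"ax":0,"ay":0,"az":-0.2,"tx":0.0145,"ty":-0.001,"tz":-0.002,"fingers":0.015},{"ax":0,"ay":0,"az":-0.2,"tx":0.015,"ty":-0.001,"tz":-0.002,"fingers":0.015}]'
```

```text
time_s: 7.25
tcp_pos: [0.3457, -0.3038, 0.0576]
eef_rot: [-47.1, 89.7, 46.5]
contact_force: [0.1, 0.3, -1.3]
gripper_width: 0.0236
```

```bash
python3 -m creep '[{"ax":0,"ay":0,"az":0,"tx":0.001,"ty":0,"tz":0,"fingers":0.015},{"ax":0,"ay":0,"az":0,"tx":0.002,"ty":0,"tz":0,"fingers":0.015},{"ax":0,"ay":0,"az":0,"tx":0.002,"ty":0,"tz":0,"fingers":0.015}]'
```

```text
time_s: 7.55
tcp_pos: [0.3455, -0.3036, 0.0552]
eef_rot: [-39.0, 89.7, 54.6]
contact_force: [-0.1, 0.1, -2.0]
gripper_width: 0.0244
```

```bash
python3 -m creep '[{"ax":0,"ay":0,"az":0,"tx":0.001,"ty":0,"tz":0,"fingers":0.015},{"ax":0,"ay":0,"az":0,"tx":0.001,"ty":0,"tz":0,"fingers":0.015}]'
```

```text
time_s: 7.75
tcp_pos: [0.3457, -0.3037, 0.0549]
eef_rot: [-40.6, 89.7, 53.1]
contact_force: [-1.2, 3.4, 9.1]
gripper_width: 0.0237
```

```bash
python3 -m creep '[{"ax":0,"ay":0,"az":0,"tx":-0.001,"ty":0,"tz":0,"fingers":0.03},{"ax":0,"ay":0,"az":0,"tx":-0.001,"ty":0,"tz":0,"fingers":0.04},{"ax":0,"ay":0,"az":0,"tx":-0.001,"ty":0,"tz":0,"fingers":0.05},{"ax":0,"ay":0,"az":0,"tx":-0.001,"ty":0,"tz":0,"fingers":0.05}]'
python3 -m creep '[{"ax":0,"ay":-7,"az":0,"tx":-0.0005,"ty":0,"tz":0.0024,"fingers":0.05},{"ax":0,"ay":-14,"az":0,"tx":-0.001,"ty":0,"tz":0.0048,"fingers":0.05},{"ax":0,"ay":-21,"az":0,"tx":-0.0015,"ty":0,"tz":0.0068,"fingers":0.05},{"ax":0,"ay":-28,"az":0,"tx":-0.002,"ty":0,"tz":0.0089,"fingers":0.05},{"ax":0,"ay":-28,"az":0,"tx":-0.002,"ty":0,"tz":0.0089,"fingers":0.05}]'
python3 - <<'E'
from h import *
for n in ("side","wrist"): cap(n,n+"4")
s=state();R0=R.from_euler('xyz',s['eef_rot'],degrees=True).as_matrix()
print(R0.T,s['tcp_pos'],'grasp',s['tcp_pos']-.0188*R0[:,0])
E
```

```text
time_s: 8.15
tcp_pos: [0.3455, -0.3037, 0.0551]
eef_rot: [-36.4, 89.7, 57.2]
contact_force: [-0.6, -0.4, -0.5]
gripper_width: 0.0471
time_s: 8.65
tcp_pos: [0.3445, -0.2967, 0.055]
eef_rot: [-0.1, 61.4, 93.3]
contact_force: [-0.7, 1.0, -0.5]
gripper_width: 0.0503
[[-0.0277  0.4727 -0.8808]
 [-0.9981 -0.0612 -0.0015]
 [-0.0546  0.8791  0.4735]] [ 0.3443 -0.2955  0.056 ] grasp [ 0.3449 -0.3044  0.0726]
```

View pics/wrist4.png

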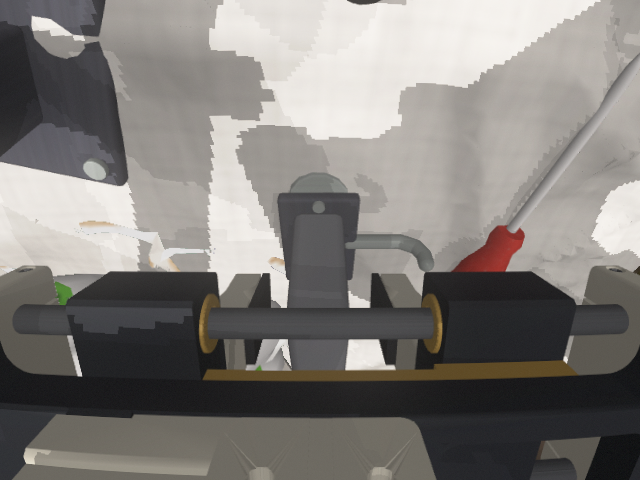

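View pics/side4.png

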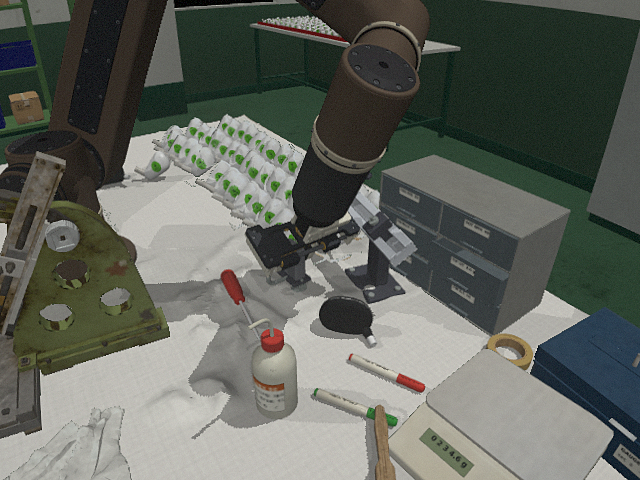

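```bash
python3 -m creep '[{"ax":0,"ay":0,"az":0,"tx":0,"ty":0,"tz":0,"fingers":0.015},{"ax":0,"ay":0,"az":0,"tx":0,"ty":0,"tz":0,"fingers":0.015},{"ax":0,"ay":0,"az":0,"tx":0,"ty":0,"tz":0,"fingers":0.015},{"ax":0,"ay":0,"az":0,"tx":0,"ty":0,"tz":0,"fingers":0.015},{"ax":0,"ay":0,"az":0,"tx":0,"ty":0,"tz":0,"fingers":0.015}]' 45
python3 -m creep '[{"ax":0,"ay":0,"az":0,"tx":0,"ty":0,"tz":0,"fingers":0.015}]' 45
python3 - <<'E'
from h import *
s=state();R0=R.from_euler('xyz',s['eef_rot'],degrees=True).as_matrix()
print(R0.T,s['tcp_pos'],'grasp',s['tcp_pos']-.0188*R0[:,0],s['contact_force'],s['gripper_width'])
# carrier frame upright at (x,y) : foot point
ctr=np.array([s['tcp_pos'][0]-.0188*R0[0,0], -.3049, .005])
f=R0.T@(ctr-s['tcp_pos']);cz=R0.T@[0,0,1.]
print('foot in tool',f,'carrier z in tool',cz, 'carrier x',R0.T@hd(3.7))
W=cloud(load('wrist4')).reshape(-1,3);W=W[np.isfinite(W[:,0])]
m=(np.abs(W[:,2]-.031)<.003)&(np.hypot(W[:,0]-.345,W[:,1]+.305)<.045)
print(m.sum(),W[m].min(0),W[m].max(0))
m=(W[:,2]>.04)&(W[:,2]<.09)&(np.abs(W[:,0]-.345)<.009)&(W[:,1]>-.36)&(W[:,1]<-.3)
print('block -y face y',np.median(W[m][:,1]),m.sum())
E
```

```text
time_s: 9.25
tcp_pos: [0.3451, -0.2944, 0.0578]
eef_rot: [-0.5, 61.8, 93.3]
contact_force: [0.0, 0.9, 4.6]
gripper_width: 0.0238
time_s: 9.35
tcp_pos: [0.3451, -0.2944, 0.0578]
eef_rot: [-0.5, 61.7, 93.3]
contact_force: [1.1, 2.6, 5.7]
gripper_width: 0.0239
[[-0.0269  0.4727 -0.8808]
 [-0.9979 -0.064  -0.0039]
 [-0.0582  0.8789  0.4735]] [ 0.3451 -0.2944  0.0578] grasp [ 0.3456 -0.3033  0.0744] [1.0637 2.6283 5.6827] 0.02389175903871993
foot in tool [ 0.0416  0.0004 -0.0343] carrier z in tool [-0.8808 -0.0039  0.4735] carrier x [ 0.0036 -1.     -0.0014]
3392 [ 0.3002 -0.3371  0.028 ] [ 0.3674 -0.2728  0.034 ]
block -y face y -0.3290229244288778 3673
```

```bash
cat >> h.py <<'E'
CF=np.array([.0418,0,-.0345]);cz=np.array([-.8808,-.003,.4735]);cz/=np.linalg.norm(cz);cx=np.array([0,-1,0.]);cx-=cx@cz*cz;cx/=np.linalg.norm(cx)
CR=np.c_[cx,np.cross(cz,cx),cz]  # carrier axes in tool
def rdelta(fx,fy,fz,rot=(0,0,0)):
    """carrier foot at rail (fx,fy,fz); rot: extra rotvec deg in rail axes"""
    Rr=railR(YAW); Rc=Rr@R.from_rotvec(np.radians(rot)).as_matrix()
    Rt=Rc@CR.T; p=RO+Rr@np.array([fx,fy,fz])-Rt@CF
    print('tcp target',p); delta(p,Rt[:,0],Rt[:,1]); return p,Rt
def where():
    s=state();R0=R.from_euler('xyz',s['eef_rot'],degrees=True).as_matrix();Rr=railR(YAW)
    q=(s['tcp_pos']+R0@CF-RO)@Rr; e=np.degrees(R.from_matrix(Rr.T@R0@CR).as_rotvec())
    print('foot in rail mm',np.round(q*1000,1),'rot err rail',np.round(e,2),'F rail',np.round(s['contact_force']@Rr,1),'M',np.round(s['moment']@Rr,2),'t',s['time_s'],'w',round(s['gripper_width'],4))
E
python3 -m creep '[{"ax":0,"ay":0,"az":0,"tx":-0.009,"ty":0,"tz":0.005,"fingers":0.015},{"ax":0,"ay":0,"az":0,"tx":-0.035,"ty":0,"tz":0.02,"fingers":0.015},{"ax":0,"ay":0,"az":0,"tx":-0.075,"ty":0,"tz":0.04,"fingers":0.015},{"ax":0,"ay":0,"az":0,"tx":-0.115,"ty":0,"tz":0.06,"fingers":0.015},{"ax":0,"ay":0,"az":0,"tx":-0.14,"ty":0,"tz":0.075,"fingers":0.015}]' 45
python3 - <<'E'
from h import *
where();rdelta(0,.27,.025)
E
```

```text
time_s: 9.85
tcp_pos: [0.3446, -0.2961, 0.2195]
eef_rot: [-0.7, 61.9, 93.1]
contact_force: [0.3, -0.7, -1.6]
gripper_width: 0.024
foot in rail mm [-98.6  44.1 119.6] rot err rail [ 4.72 34.6  15.58] F rail [-0.5 -0.6 -1.6] M [-1.54 -0.51  0.98] t 9.85 w 0.024
tcp target [ 0.4983 -0.0983  0.1889]
t [ 0.116  -0.1658  0.1508] a [ -2.67   4.76 -37.85] dist 0.2523 ang 38.24 time 9.85 F [ 0.3 -0.7 -1.6] w 0.024013902701967845
```

```bash
python3 -m creep '[{"ax":-0.5,"ay":1,"az":-7.5,"tx":0.018,"ty":-0.025,"tz":0.038,"fingers":0.015},{"ax":-1,"ay":2,"az":-15,"tx":0.036,"ty":-0.05,"tz":0.073,"fingers":0.015},{"ax":-1.5,"ay":3,"az":-22.5,"tx":0.055,"ty":-0.08,"tz":0.105,"fingers":0.015},{"ax":-2,"ay":4,"az":-30,"tx":0.075,"ty":-0.115,"tz":0.13,"fingers":0.015},{"ax":-2.67,"ay":4.76,"az":-37.8,"tx":0.095,"ty":-0.15,"tz":0.15,"fingers":0.015}]'
python3 - <<'E'
from h import *
where();rdelta(0,.27,.02)
E
```

```text
time_s: 10.35
tcp_pos: [0.4835, -0.1078, 0.2059]
eef_rot: [-56.2, 45.8, 30.4]
contact_force: [2.5, 1.4, -2.5]
gripper_width: 0.0235
foot in rail mm [ -0.3 257.5  46.1] rot err rail [ 0.03 -0.23 -0.18] F rail [ 0.3  1.9 -3.3] M [-1.33  1.91  0.96] t 10.35 w 0.0235
tcp target [ 0.5011 -0.0989  0.1848]
t [ 0.0289 -0.0003 -0.0013] a [-0.05  0.03  0.29] dist 0.0289 ang 0.29 time 10.35 F [ 2.5  1.4 -2.5] w 0.0235329750231542
```

```bash
python3 -m creep '[{"ax":0,"ay":0,"az":0,"tx":0.015,"ty":0,"tz":0,"fingers":0.015},{"ax":0,"ay":0,"az":0,"tx":0.029,"ty":0,"tz":-0.001,"fingers":0.015},{"ax":0,"ay":0,"az":0,"tx":0.029,"ty":0,"tz":-0.001,"fingers":0.015},{"ax":0,"ay":0,"az":0,"tx":0.029,"ty":0,"tz":-0.001,"fingers":0.015}]'
python3 - <<'E'
from h import *
for n in ("side","top","wrist"): cap(n,n+"5")
where();rdelta(0,.24,0)
im=cv2.imread('pics/side5.png');cv2.imwrite('pics/s5z.png',cv2.resize(im[90:290,250:430],None,fx=3,fy=3,interpolation=cv2.INTER_CUBIC))
E
```

```text
time_s: 10.75
tcp_pos: [0.5004, -0.1, 0.1821]
eef_rot: [-55.7, 46.2, 31.0]
contact_force: [0.4, -0.2, -1.6]
gripper_width: 0.024
foot in rail mm [ -1.9 268.7  18.5] rot err rail [ 0.11  0.23 -0.07] F rail [-1.4  0.7 -1.7] M [-1.55  2.19  1.08] t 10.9 w 0.0239
tcp target [ 0.5059 -0.1307  0.1684]
t [ 0.0027 -0.0017 -0.034 ] a [-0.17  0.11 -0.17] dist 0.0341 ang 0.26 time 10.9 F [ 0.   0.7 -2.2] w 0.02388042407462587
```

View pics/s5z.png

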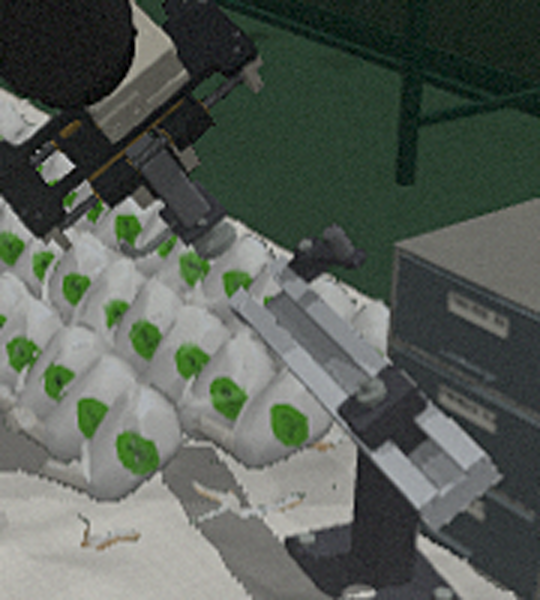

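View pics/wrist5.png

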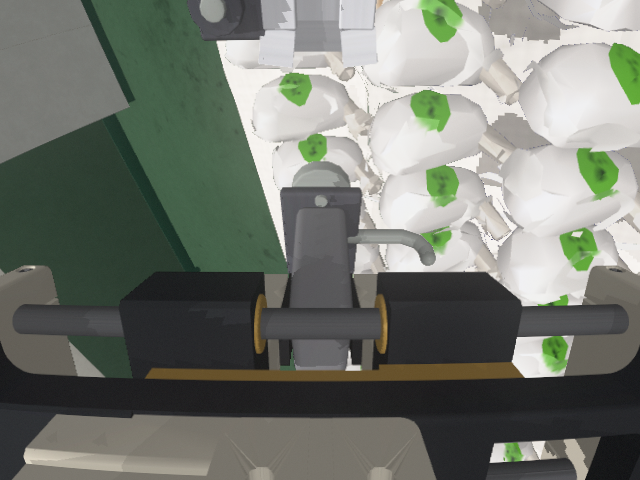

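View pics/top5.png

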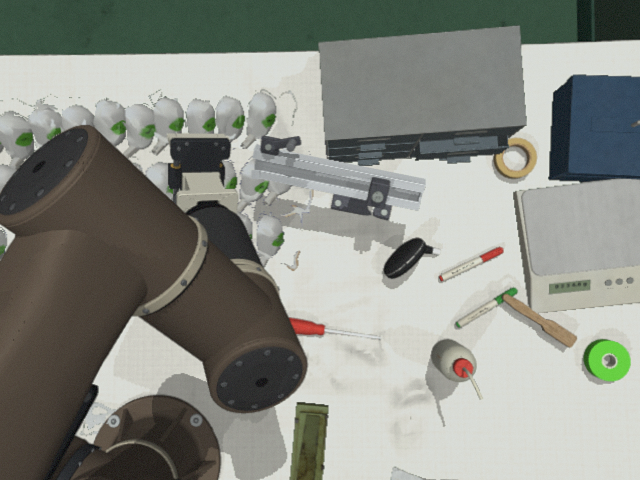

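The wrist view shows the rail mouth at about (320,45) with its centre at column 318. The foot tip is at (322,172), the hook points right to the robot side, and carrier and rail look parallel. The keeper is clear, up-slope at (212,10). I measure the relative offset in this one camera.

```bash
python3 - <<'E'
from h import *
d=load('wrist5');W=cloud(d);Rr=railR(YAW)
Q=((W-RO)@Rr)
# rail points in image region rows 0..70, cols 240..400
q=Q[0:75,240:400].reshape(-1,3);q=q[np.isfinite(q[:,0])]
lip=q[(np.abs(q[:,2]-.012)<.006)&(np.abs(q[:,0])<.032)&(q[:,1]<.21)]
print('lip n',len(lip),'z med',np.median(lip[:,2]),'y max',np.percentile(lip[:,1],99.5),'ymin',lip[:,1].min())
for y0 in np.arange(.13,.2,.01):
    b=lip[(lip[:,1]>=y0)&(lip[:,1]<y0+.01)]
    if len(b)>20:
        neg=b[b[:,0]<0,0];pos=b[b[:,0]>0,0]
        print(round(y0,3),len(b),'outer',np.percentile(b[:,0],[1,99]),'inner',np.percentile(neg,98) if len(neg) else 0,np.percentile(pos,2) if len(pos) else 0,'z',np.median(b[:,2]))
# interior floor
fl=q[(np.abs(q[:,0])<.007)&(q[:,1]<.188)];print('floor z',np.percentile(fl[:,2],[10,50,90]))
# carrier: skirt top, in predicted carrier coords
s=state();R0=R.from_euler('xyz',s['eef_rot'],degrees=True).as_matrix()
c=(W-(s['tcp_pos']+R0@CF))@(R0@CR)
c=c[150:280,260:370].reshape(-1,3);c=c[np.isfinite(c[:,0])]
sk=c[(np.abs(c[:,2]-.026)<.006)&(np.abs(c[:,0])<.03)&(np.abs(c[:,1])<.04)]
print('skirt z (exp .026)',np.median(sk[:,2]),'x',np.percentile(sk[:,0],[1,99]),'ymin (exp -.031)',np.percentile(sk[:,1],1),len(sk))
ft=c[(c[:,2]<.012)&(c[:,2]>-.006)&(c[:,1]<-.015)&(c[:,1]>-.05)&(np.abs(c[:,0])<.03)];print('foot top (exp .005)',np.median(ft[:,2]),np.percentile(ft[:,0],[2,98]),np.percentile(ft[:,1],1),len(ft))
bf=c[(c[:,2]>.035)&(c[:,2]<.085)&(np.abs(c[:,0])<.009)&(c[:,1]<-.01)];
if len(bf)>20: print('block face y (exp -.025)',np.median(bf[:,1]),np.polyfit(bf[:,2],bf[:,1],1),len(bf))
E
python3 -c "
from fit import *
railfit('top5');railfit('top3');railfit('side5')"
```

```text
lip n 5407 z med 0.012878025789125579 y max 0.19013940388192163 ymin 0.16368616635207117
0.16 1403 outer [-0.0242  0.0293] inner -0.009662118735695864 0.008442230384783605 z 0.012726320713501665
0.17 2286 outer [-0.0249  0.0313] inner -0.01018173580272743 0.009154796716279919 z 0.012622311596433882
0.18 1679 outer [-0.0266  0.025 ] inner -0.011427862871785299 0.010099482302614468 z 0.013431309610726595
0.19 39 outer [-0.0185  0.0235] inner -0.012130376596156804 0.010984726403760216 z 0.013710973718005075
floor z [-0.0091 -0.0072 -0.006 ]
skirt z (exp .026) 0.025988298065116634 x [-0.0251  0.0194] ymin (exp -.031) -0.030702066848818443 3345
foot top (exp .005) 0.004518042272229023 [-0.0149  0.0141] -0.030223887784016495 1232
block face y (exp -.025) -0.024148624577356205 [-0.0018 -0.024 ] 2702
top5 o [ 0.4837 -0.3819  0.125 ] yaw -12.665538551290599 dz 0.0008674698483992545 x-width 0.0472886587985705 yrange -0.08951763445549869 0.1900016688223024 n 1938
top3 o [ 0.4837 -0.3819  0.125 ] yaw -12.68278644222397 dz 0.0008845420981303635 x-width 0.047053844962630736 yrange -0.08935535533395422 0.18999958878359277 n 1928
side5 o [ 0.4787 -0.3832  0.125 ] yaw -12.744130484413112 dz -0.002304064136377704 x-width 0.04621818741347578 yrange -0.08870812920068925 0.1900014298263512 n 850
```

```bash
cat >> h.py <<'E'
RO=RO+railR(-12.4)@np.array([-.001,0,.0006]);YAW=-12.6
E
python3 - <<'E'
from h import *
print(RO);where();rdelta(0,.228,0)
E
```

```text
[ 0.4809 -0.3818  0.1249]
foot in rail mm [ -1.6 268.7  18.4] rot err rail [0.22 0.23 0.1 ] F rail [-1.4  0.7 -1.7] M [-1.55  2.18  1.08] t 10.9 w 0.0239
tcp target [ 0.503  -0.1422  0.1684]
t [-0.0031 -0.0014 -0.0444] a [-0.03  0.22 -0.25] dist 0.0445 ang 0.33 time 10.9 F [ 0.   0.7 -2.2] w 0.02388042407462587
```

```bash
python3 -m creep '[{"ax":0,"ay":0.2,"az":-0.2,"tx":0.008,"ty":-0.001,"tz":-0.0045,"fingers":0.015},{"ax":0,"ay":0.2,"az":-0.2,"tx":0.016,"ty":-0.0014,"tz":-0.009,"fingers":0.015},{"ax":0,"ay":0.2,"az":-0.2,"tx":0.0065,"ty":-0.0014,"tz":-0.027,"fingers":0.015},{"ax":0,"ay":0.2,"az":-0.2,"tx":-0.003,"ty":-0.0014,"tz":-0.044,"fingers":0.015},{"ax":0,"ay":0.2,"az":-0.2,"tx":-0.003,"ty":-0.0014,"tz":-0.044,"fingers":0.015}]'
python3 -m creep '[{"ax":0,"ay":0,"az":0,"tx":0,"ty":0,"tz":0,"fingers":0.015},{"ax":0,"ay":0,"az":0,"tx":0,"ty":0,"tz":0,"fingers":0.015}]'
python3 - <<'E'
from h import *
for n in ("side","wrist"): cap(n,n+"6")
where();rdelta(0,.228,0);rdelta(0,.18,0)
im=cv2.imread('pics/side6.png');cv2.imwrite('pics/s6z.png',cv2.resize(im[90:290,250:430],None,fx=3,fy=3,interpolation=cv2.INTER_CUBIC))
E
```

```text
time_s: 11.4
tcp_pos: [0.5032, -0.1432, 0.1673]
eef_rot: [-56.0, 46.1, 30.4]
contact_force: [-0.1, -0.6, -1.6]
gripper_width: 0.0236
time_s: 11.6
tcp_pos: [0.5029, -0.1408, 0.1679]
eef_rot: [-56.0, 46.1, 30.5]
contact_force: [0.1, 0.6, -2.2]
gripper_width: 0.024
foot in rail mm [ -0.5 229.7   0.1] rot err rail [0.08 0.05 0.02] F rail [-0.8 -0.3 -1.1] M [-1.56  2.12  1.11] t 11.7 w 0.0238
tcp target [ 0.503  -0.1422  0.1684]
t [-0.0007 -0.0005 -0.0015] a [-0.    0.08 -0.05] dist 0.0017 ang 0.09 time 11.7 F [-0.1 -0.3 -1.4] w 0.023752432793790846
tcp target [ 0.4926 -0.1891  0.1684]
t [-0.0234 -0.0004 -0.0438] a [-0.    0.08 -0.05] dist 0.0497 ang 0.09 time 11.7 F [-0.1 -0.3 -1.4] w 0.023752432793790846
```

View pics/s6z.png

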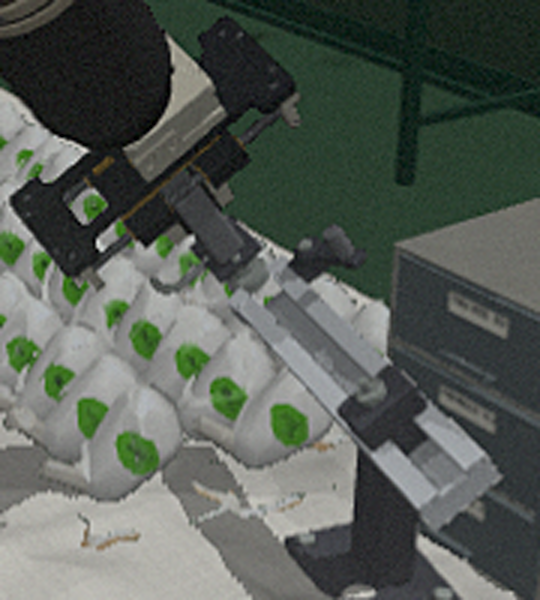

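View pics/wrist6.png

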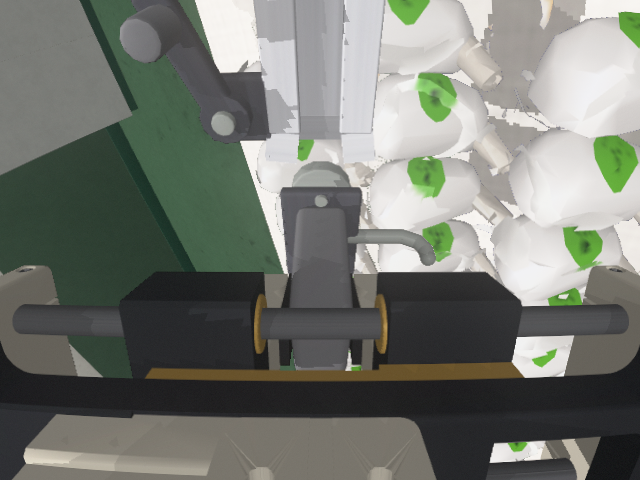

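The foot tip at (321,172) is centred on the slot, which runs at columns 300–342 and ends at row 160. The keeper at (222,122) is clear, so I enter gently.

```bash
python3 -m creep '[{"ax":0,"ay":0,"az":0,"tx":-0.0025,"ty":-0.0004,"tz":-0.006,"fingers":0.015},{"ax":0,"ay":0,"az":0,"tx":-0.005,"ty":-0.0004,"tz":-0.010,"fingers":0.015},{"ax":0,"ay":0,"az":0,"tx":-0.0075,"ty":-0.0004,"tz":-0.0145,"fingers":0.015},{"ax":0,"ay":0,"az":0,"tx":-0.010,"ty":-0.0004,"tz":-0.019,"fingers":0.015},{"ax":0,"ay":0,"az":0,"tx":-0.0125,"ty":-0.0004,"tz":-0.0235,"fingers":0.015}]'
python3 - <<'E'
from h import *
where();rdelta(0,.17,0)
E
```

```text
time_s: 12.2
tcp_pos: [0.4974, -0.1677, 0.1685]
eef_rot: [-56.0, 46.1, 30.5]
contact_force: [0.8, -0.7, -1.7]
gripper_width: 0.0236
foot in rail mm [  0.1 202.    0. ] rot err rail [ 0.04  0.04 -0.  ] F rail [-0.2 -0.5 -1.9] M [-1.53  2.14  1.13] t 12.2 w 0.0236
tcp target [ 0.4904 -0.1988  0.1684]
t [-0.0151  0.0001 -0.0281] a [-0.02  0.04 -0.03] dist 0.0319 ang 0.06 time 12.2 F [ 0.8 -0.7 -1.7] w 0.023579960467546974
```

```bash
python3 -m creep '[{"ax":0,"ay":0,"az":0,"tx":-0.003,"ty":0,"tz":-0.0055,"fingers":0.015},{"ax":0,"ay":0,"az":0,"tx":-0.006,"ty":0,"tz":-0.011,"fingers":0.015},{"ax":0,"ay":0,"az":0,"tx":-0.009,"ty":0,"tz":-0.0165,"fingers":0.015},{"ax":0,"ay":0,"az":0,"tx":-0.012,"ty":0,"tz":-0.022,"fingers":0.015},{"ax":0,"ay":0,"az":0,"tx":-0.015,"ty":0,"tz":-0.028,"fingers":0.015}]'
python3 - <<'E'
from h import *
for n in ("side","wrist"): cap(n,n+"7")
where();rdelta(0,.14,0)
d=load('top5');W=cloud(d).reshape(-1,3);W=W[np.isfinite(W[:,0])]
q=(W-RO)@railR(YAW)
# stop block: rail points high
m=(q[:,2]>.02)&(q[:,2]<.04)&(np.abs(q[:,0])<.02)&(q[:,1]>-.09)&(q[:,1]<.15)
print('stop y range',np.percentile(q[m][:,1],[1,5,50,95,99]),m.sum())
E
```

```text
time_s: 12.7
tcp_pos: [0.4905, -0.1987, 0.1684]
eef_rot: [-56.0, 46.1, 30.5]
contact_force: [1.3, 0.1, -1.7]
gripper_width: 0.024
foot in rail mm [  0.1 169.8  -0.2] rot err rail [ 0.01  0.05 -0.02] F rail [-1.4  0.2 -2.1] M [-1.53  2.14  1.02] t 12.8 w 0.024
tcp target [ 0.4838 -0.2281  0.1684]
t [-0.0143  0.0001 -0.0261] a [-0.04  0.01 -0.03] dist 0.0298 ang 0.06 time 12.8 F [ 0.1  0.2 -2.5] w 0.024047460502392946
stop y range [-0.0339 -0.0326 -0.0185 -0.0052 -0.0043] 373
```

View pics/wrist7.png

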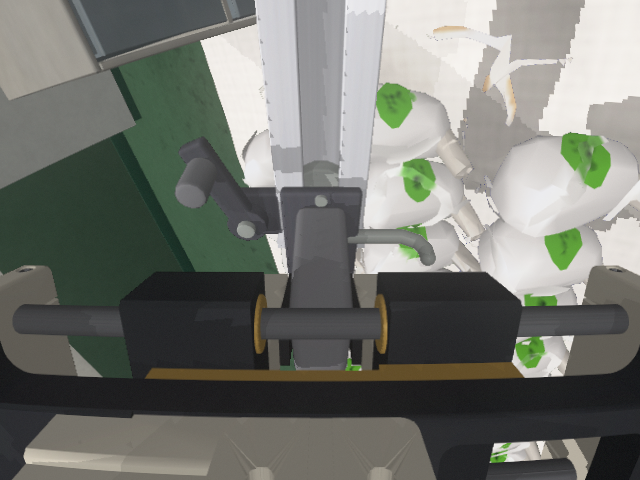

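The foot has entered the slot (its tip shows at (322,172) inside the rail), with force near zero and the keeper post at (195,190) clear of the fingers. I slide on.

```bash
python3 -m creep '[{"ax":0,"ay":0,"az":0,"tx":-0.007,"ty":0,"tz":-0.0131,"fingers":0.015},{"ax":0,"ay":0,"az":0,"tx":-0.0143,"ty":0,"tz":-0.0261,"fingers":0.015},{"ax":0,"ay":0,"az":0,"tx":-0.0215,"ty":0,"tz":-0.0392,"fingers":0.015},{"ax":0,"ay":0,"az":0,"tx":-0.0286,"ty":0,"tz":-0.0525,"fingers":0.015},{"ax":0,"ay":0,"az":0,"tx":-0.0286,"ty":0,"tz":-0.0525,"fingers":0.015}]'
python3 - <<'E'
from h import *
where();rdelta(0,.05,0)
E
```

```text
time_s: 13.3
tcp_pos: [0.4772, -0.2585, 0.1684]
eef_rot: [-56.0, 46.1, 30.4]
contact_force: [0.2, 0.1, -2.2]
gripper_width: 0.0239
foot in rail mm [  0.1 108.9  -0.1] rot err rail [-0.03  0.06 -0.04] F rail [-1.1  0.1 -1.9] M [-1.44  2.15  1.14] t 13.3 w 0.0239
tcp target [ 0.4642 -0.3159  0.1684]
t [-0.028   0.0001 -0.0518] a [-0.06 -0.03 -0.03] dist 0.0589 ang 0.08 time 13.3 F [ 0.2  0.1 -2.2] w 0.023946677839718763
```

```bash
python3 -m creep '[{"ax":0,"ay":0,"az":0,"tx":-0.007,"ty":0,"tz":-0.013,"fingers":0.015},{"ax":0,"ay":0,"az":0,"tx":-0.014,"ty":0,"tz":-0.026,"fingers":0.015},{"ax":0,"ay":0,"az":0,"tx":-0.021,"ty":0,"tz":-0.039,"fingers":0.015},{"ax":0,"ay":0,"az":0,"tx":-0.0275,"ty":0,"tz":-0.0505,"fingers":0.015},{"ax":0,"ay":0,"az":0,"tx":-0.0275,"ty":0,"tz":-0.0505,"fingers":0.015}]'
python3 - <<'E'
from h import *
cap("wrist","wrist8");cap("side","side8")
where();rdelta(0,.030,0)
im=cv2.imread('pics/side8.png');cv2.imwrite('pics/s8z.png',cv2.resize(im[90:290,250:430],None,fx=3,fy=3,interpolation=cv2.INTER_CUBIC))
E
```

```text
time_s: 13.8
tcp_pos: [0.4644, -0.3147, 0.1685]
eef_rot: [-56.0, 46.1, 30.4]
contact_force: [0.6, 0.7, -2.2]
gripper_width: 0.0237
foot in rail mm [-0.2 53.   0.3] rot err rail [ 0.04  0.06 -0.06] F rail [-0.9  0.2 -1.8] M [-1.48  2.2   1.09] t 13.9 w 0.0236
tcp target [ 0.4598 -0.3355  0.1684]
t [-0.0106 -0.0001 -0.0204] a [-0.08  0.04 -0.03] dist 0.0229 ang 0.09 time 13.9 F [ 0.4  0.2 -2. ] w 0.02364364952777146
```

View pics/wrist8.png

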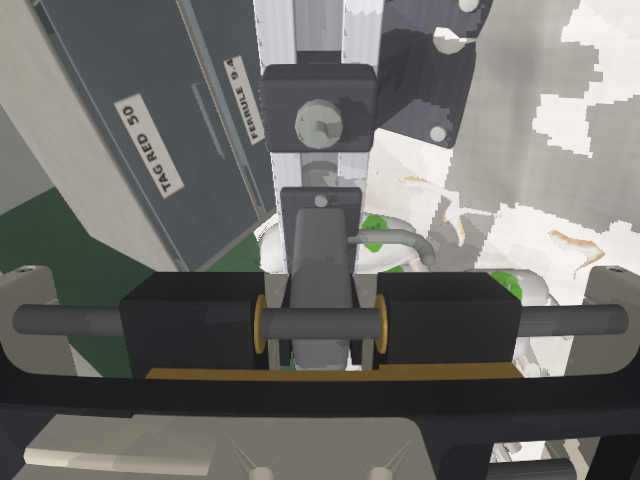

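View pics/s8z.png

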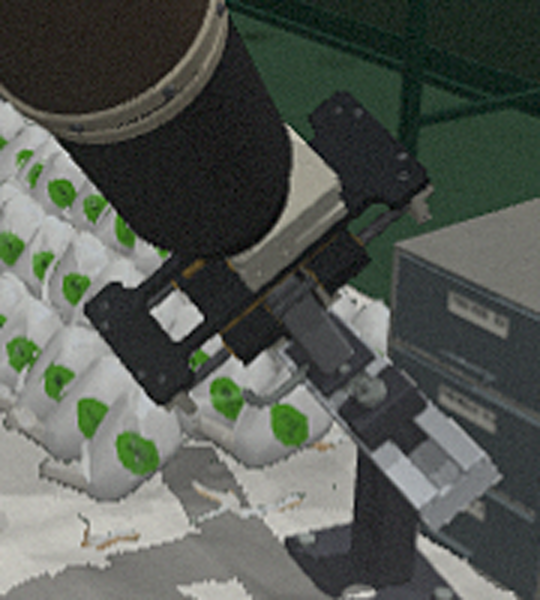

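The skirt edge (row 187) is still short of the stop (row 152) by about 25 mm. I go on and feel for contact.

```bash
python3 -m creep '[{"ax":0,"ay":0,"az":0,"tx":-0.005,"ty":0,"tz":-0.009,"fingers":0.015},{"ax":0,"ay":0,"az":0,"tx":-0.0095,"ty":0,"tz":-0.0175,"fingers":0.015},{"ax":0,"ay":0,"az":0,"tx":-0.0106,"ty":0,"tz":-0.02,"fingers":0.015},{"ax":0,"ay":0,"az":0,"tx":-0.0106,"ty":0,"tz":-0.02,"fingers":0.015}]'
python3 - <<'E'
from h import *
where()
E
python3 -m creep '[{"ax":0,"ay":0,"az":0,"tx":-0.0005,"ty":0,"tz":-0.0009,"fingers":0.015},{"ax":0,"ay":0,"az":0,"tx":-0.001,"ty":0,"tz":-0.0018,"fingers":0.015},{"ax":0,"ay":0,"az":0,"tx":-0.0014,"ty":0,"tz":-0.0026,"fingers":0.015},{"ax":0,"ay":0,"az":0,"tx":-0.0019,"ty":0,"tz":-0.0035,"fingers":0.015}]'
python3 - <<'E'
from h import *
where()
E
```

```text
time_s: 14.3
tcp_pos: [0.4598, -0.3351, 0.1686]
eef_rot: [-56.0, 46.1, 30.5]
contact_force: [0.9, 0.9, -1.9]
gripper_width: 0.0235
foot in rail mm [ 0.  30.3  0.2] rot err rail [ 0.04  0.05 -0.03] F rail [-0.6  1.1 -2. ] M [-1.53  2.15  1.04] t 14.3 w 0.0235
time_s: 14.7
tcp_pos: [0.459, -0.3384, 0.1688]
eef_rot: [-56.0, 46.1, 30.5]
contact_force: [-1.0, 0.6, -2.1]
gripper_width: 0.0238
foot in rail mm [ 0.1 27.   0.5] rot err rail [0.06 0.03 0.01] F rail [-2.1  0.4 -1.1] M [-1.58  2.17  1.03] t 14.7 w 0.0238
```

```bash
python3 -m creep '[{"ax":0,"ay":0,"az":0,"tx":-0.0005,"ty":0,"tz":-0.0009,"fingers":0.015},{"ax":0,"ay":0,"az":0,"tx":-0.001,"ty":0,"tz":-0.0018,"fingers":0.015},{"ax":0,"ay":0,"az":0,"tx":-0.001,"ty":0,"tz":-0.0018,"fingers":0.015}]'
python3 - <<'E'
from h import *
where()
E
```

```text
time_s: 15.0
tcp_pos: [0.4587, -0.3398, 0.1688]
eef_rot: [-55.9, 46.0, 30.6]
contact_force: [0.9, 3.3, 0.4]
gripper_width: 0.0237
foot in rail mm [ 0.  25.7  0.5] rot err rail [ 0.14  0.04 -0.  ] F rail [0.4 3.4 0.2] M [-0.21  1.81  1.06] t 15.0 w 0.0237
```

```bash
python3 -m creep '[{"ax":0,"ay":0,"az":0,"tx":-0.0004,"ty":0,"tz":-0.0007,"fingers":0.015},{"ax":0,"ay":0,"az":0,"tx":-0.0004,"ty":0,"tz":-0.0007,"fingers":0.015}]'
python3 - <<'E'
from h import *
where();cap("wrist","wrist9");where()
E
```

```text
time_s: 15.2
tcp_pos: [0.4586, -0.3399, 0.1689]
eef_rot: [-55.9, 46.0, 30.7]
contact_force: [1.6, 5.3, -0.5]
gripper_width: 0.0241
foot in rail mm [ 0.  25.6  0.5] rot err rail [ 0.2   0.05 -0.01] F rail [ 0.   5.5 -0.6] M [0.68 1.62 0.92] t 15.2 w 0.0241
foot in rail mm [ 0.  25.6  0.5] rot err rail [ 0.2   0.05 -0.  ] F rail [-0.5  5.5 -0.3] M [0.58 1.7  1.04] t 15.25 w 0.0236
```

View pics/wrist9.png

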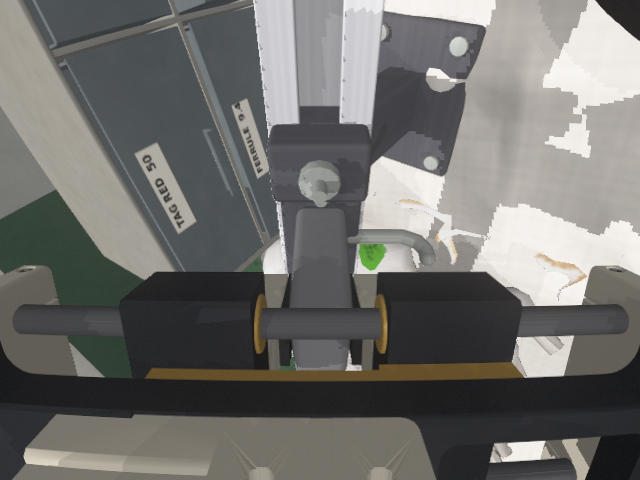

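The skirt now meets the stop in the picture (stop at (318,165)), with 5.5 N along the rail and a clear moment change. I release.

```bash
python3 -m creep '[{"ax":0,"ay":0,"az":0,"tx":0.0008,"ty":0,"tz":-0.0004,"fingers":0.024},{"ax":0,"ay":0,"az":0,"tx":0.0008,"ty":0,"tz":-0.0004,"fingers":0.03},{"ax":0,"ay":0,"az":0,"tx":0.0008,"ty":0,"tz":-0.0004,"fingers":0.045},{"ax":0,"ay":0,"az":0,"tx":0.0008,"ty":0,"tz":-0.0004,"fingers":0.05},{"ax":0,"ay":0,"az":0,"tx":0.0008,"ty":0,"tz":-0.0004,"fingers":0.05}]'
python3 -m creep '[{"ax":0,"ay":0,"az":0,"tx":-0.02,"ty":0,"tz":0,"fingers":0.05},{"ax":0,"ay":0,"az":0,"tx":-0.05,"ty":0,"tz":0,"fingers":0.05},{"ax":0,"ay":0,"az":0,"tx":-0.08,"ty":0,"tz":0,"fingers":0.05},{"ax":0,"ay":0,"az":0,"tx":-0.10,"ty":0,"tz":0,"fingers":0.05},{"ax":0,"ay":0,"az":0,"tx":-0.10,"ty":0,"tz":0,"fingers":0.05}]'
python3 - <<'E'
from h import *
where()
for n in ("side","top","wrist"): cap(n,n+"10")
im=cv2.imread('pics/side10.png');cv2.imwrite('pics/s10z.png',cv2.resize(im[140:290,290:430],None,fx=4,fy=4,interpolation=cv2.INTER_CUBIC))
E
```

```text
time_s: 15.75
tcp_pos: [0.4589, -0.3419, 0.1683]
eef_rot: [-56.1, 46.1, 30.4]
contact_force: [-0.1, 0.3, 0.9]
gripper_width: 0.0472
time_s: 16.25
tcp_pos: [0.3984, -0.3787, 0.2423]
eef_rot: [-56.4, 46.1, 30.1]
contact_force: [0.0, 0.7, -0.1]
gripper_width: 0.0499
foot in rail mm [  1.1 -25.8  89.6] rot err rail [-0.19 -0.11  0.05] F rail [-0.2  0.7 -0. ] M [-1.28  1.72  0.83] t 16.25 w 0.0499
```

View pics/wrist10.png

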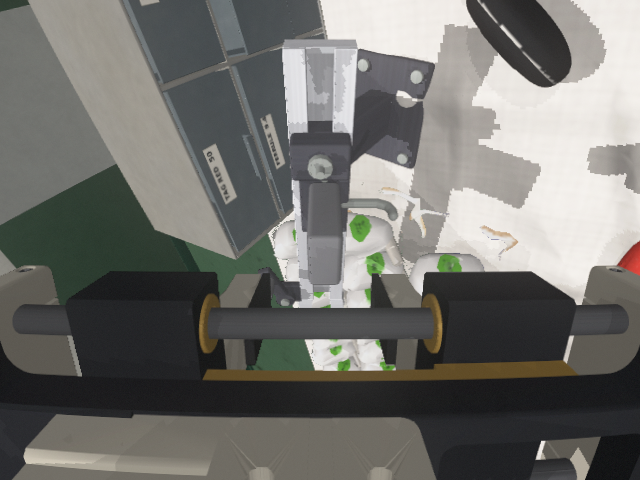

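View pics/s10z.png

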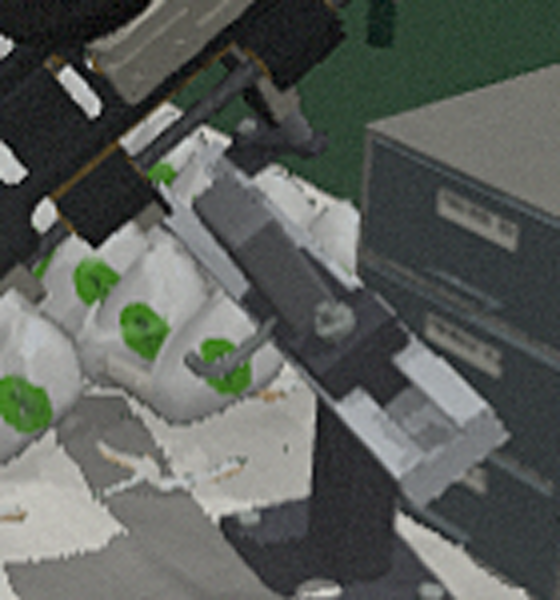

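View pics/top10.png

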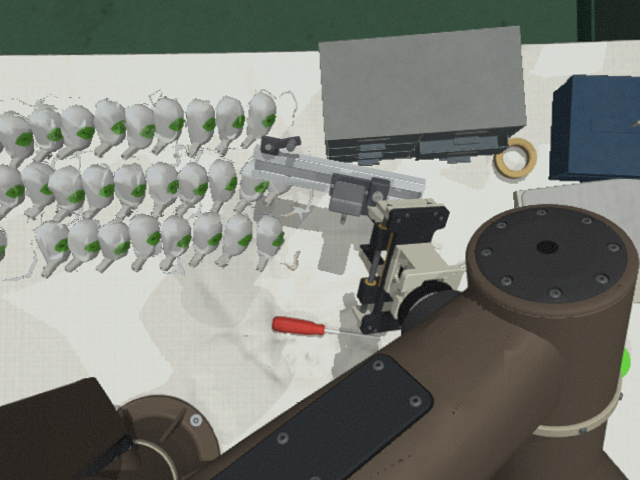

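The carrier sits in the rail against the stop with the hook towards the robot (side zoom: block (285,245), hook (235,350)), and the gripper is clear of it. Next I locate the keeper post, the carrier and the cabinet.

Run:
```python
from h import *
d=load('top10');W=cloud(d);Rr=railR(YAW)
w=W.reshape(-1,3);w=w[np.isfinite(w[:,0])]
m=(w[:,0]>.55)&(w[:,1]<-.28)&(w[:,1]>-.7)&(w[:,2]>.05)
c=w[m];print('cab z',np.percentile(c[:,2],[50,90,99]),'xmin',np.percentile(c[:,0],1),'ymax',np.percentile(c[:,1],99))
q=(w-RO)@Rr
m=(np.abs(q[:,2]-.043)<.006)&(q[:,0]>.02)&(q[:,0]<.09)&(q[:,1]>.1)&(q[:,1]<.2)
p=q[m];print('post top',len(p),p.mean(0),p.min(0),p.max(0))
a=q[(np.abs(q[:,2]-.021)<.004)&(q[:,0]>.02)&(q[:,0]<.09)&(q[:,1]>.1)&(q[:,1]<.2)];print('arm',len(a),a.mean(0),a.min(0),a.max(0))
# carrier
b=q[(q[:,2]>.075)&(q[:,2]<.105)&(np.abs(q[:,0])<.04)&(q[:,1]>-.02)&(q[:,1]<.09)];print('block top',len(b),np.median(b,0),b.min(0),b.max(0))
# wrist10
s=load('wrist10');w=cloud(s).reshape(-1,3);w=w[np.isfinite(w[:,0])];q=(w-RO)@Rr
sk=q[(q[:,2]>.03)&(q[:,2]<.1)&(np.abs(q[:,0])<.03)&(q[:,1]>-.05)&(q[:,1]<.08)]
for z in (.035,.05,.07,.088):
    k=sk[np.abs(sk[:,2]-z)<.004]; print(z,len(k),'y',np.percentile(k[:,1],[2,98]),'x',np.percentile(k[:,0],[2,98]))
```

```text
cab z [0.2007 0.2027 0.2041] xmin 0.5510841020303081 ymax -0.3134096854348501
post top 67 [0.0572 0.1275 0.0422] [0.0492 0.1211 0.0377] [0.0636 0.1347 0.0465]
arm 303 [0.0483 0.1505 0.0208] [0.0307 0.115  0.0173] [0.0663 0.1762 0.0249]
block top 546 [0.0027 0.0268 0.087 ] [-0.0129  0.0016  0.0751] [0.0122 0.0515 0.0934]
0.035 1960 y [-0.0345  0.0024] x [-0.0208  0.0211]
0.05 293 y [-0.0226  0.0044] x [-0.0141  0.0083]
0.07 267 y [0.0007 0.0049] x [-0.0142  0.0084]
0.088 1711 y [0.0015 0.0476] x [-0.0142  0.0083]
```

```bash
cat > kp.py <<'E'
from h import *
from ik import *
Rr=railR(YAW)
def kpose(a,phi,tau,z,off=0):
    """a: keeper angle rad; phi deg push dir; tau deg tilt from vertical to rail normal; z rail z of TCP; off: lead mm along push"""
    n=-np.cos(np.radians(phi))*Rr[:,0]+np.sin(np.radians(phi))*Rr[:,1]
    up=np.cos(np.radians(tau))*np.array([0,0,1.])-np.sin(np.radians(tau))*hd(YAW)
    tx=-up; ty=n-n@tx*tx; ty/=np.linalg.norm(ty)
    t=np.array([-np.cos(a),np.sin(a),0])
    p=RO+Rr@(np.array([.040-.040*np.sin(a),.165-.040*np.cos(a),z])+off*t)
    return p,np.c_[tx,ty,np.cross(tx,ty)]
if __name__=='__main__':
    s=state();q0=np.array(s['joints'])
    for tau in (0,15,25):
        q=q0
        for a,phi,z in ((-.445,-10,.10),(-.445,-10,.031),(0,15,.031),(.5,35,.031),(1,60,.031),(1.57,85,.031)):
            p,Rt=kpose(a,phi,tau,z);r_=ik(p,Rt,[q])
            if not r_: r_=ik(p,Rt,SE[:25])
            print(tau,a,np.round(p,3),[np.round(x,1).tolist() for x in r_])
            if r_: q=r_[0]
E
python3 kp.py
```

```text
0 -0.445 [ 0.499 -0.254  0.24 ] [[-6.9, 9.2, -13.0, -0.0, -67.8, 6.5]]
0 -0.445 [ 0.537 -0.262  0.183] [[-7.3, 15.2, -12.9, -0.0, -61.9, 6.9]]
0 0 [ 0.523 -0.263  0.173] [[-7.6, 14.5, -15.2, -0.0, -60.3, -23.1]]
0 0.5 [ 0.508 -0.255  0.162] [[-6.9, 13.6, -18.1, -0.0, -58.4, -46.2]]
0 1 [ 0.5   -0.239  0.154] [[-5.3, 12.7, -20.5, -0.0, -56.9, -71.9]]
0 1.57 [ 0.499 -0.217  0.15 ] [[-2.9, 12.0, -21.9, 0.0, -56.1, -95.6]]
15 -0.445 [ 0.499 -0.254  0.24 ] [[-5.7, 0.4, -25.6, 2.4, -49.2, 2.4]]
15 -0.445 [ 0.537 -0.262  0.183] [[-6.3, 7.0, -26.2, 2.5, -41.8, 2.7]]
15 0 [ 0.523 -0.263  0.173] [[-6.5, 6.4, -28.4, 2.4, -40.3, -23.6]]
15 0.5 [ 0.508 -0.255  0.162] [[-5.7, 5.5, -31.3, 2.9, -38.3, -45.6]]
15 1 [ 0.5   -0.239  0.154] [[-3.7, 4.5, -34.0, 3.8, -36.7, -73.2]]
15 1.57 [ 0.499 -0.217  0.15 ] [[-0.7, 3.7, -36.1, 5.3, -35.6, -101.1]]
25 -0.445 [ 0.499 -0.254  0.24 ] [[-4.6, -4.9, -35.0, 5.9, -35.2, -1.9]]
25 -0.445 [ 0.537 -0.262  0.183] [[-5.4, 2.6, -36.4, 6.8, -26.4, -2.4]]
25 0 [ 0.523 -0.263  0.173] [[-5.8, 2.0, -38.5, 6.9, -24.8, -27.7]]
25 0.5 [ 0.508 -0.255  0.162] [[-4.8, 1.1, -41.9, 8.6, -22.5, -50.4]]
25 1 [ 0.5   -0.239  0.154] [[-2.8, 0.1, -45.6, 12.1, -20.1, -80.7]]
25 1.57 [ 0.499 -0.217  0.15 ] [[0.2, -0.8, -48.9, 17.4, -18.2, -113.2]]
```

Run:
```python
from kp import *
p,Rt=kpose(-.445,-10,20,.12);print(p);delta(p,Rt[:,0],Rt[:,1])
```

```text
[ 0.4876 -0.2512  0.256 ]
t [ 0.0851 -0.0575  0.1148] a [-6.38 26.72 17.32] dist 0.154 ang 32.47 time 16.4 F [ 1.1 -0.5 -0.8] w 0.05077290506451959
```

```bash
python3 -m creep '[{"ax":-1.2,"ay":5.3,"az":3.4,"tx":-0.03,"ty":0,"tz":0.02,"fingers":0.034},{"ax":-2.5,"ay":10.6,"az":6.9,"tx":-0.01,"ty":-0.01,"tz":0.055,"fingers":0.034},{"ax":-3.8,"ay":16,"az":10.4,"tx":0.02,"ty":-0.03,"tz":0.085,"fingers":0.034},{"ax":-5.1,"ay":21.4,"az":13.9,"tx":0.05,"ty":-0.045,"tz":0.105,"fingers":0.034},{"ax":-6.38,"ay":26.72,"az":17.32,"tx":0.08,"ty":-0.0575,"tz":0.115,"fingers":0.034}]' 20
python3 - <<'E'
from kp import *
p,Rt=kpose(-.445,-10,20,.075);print(p);delta(p,Rt[:,0],Rt[:,1])
E
```

```text
time_s: 16.9
tcp_pos: [0.4478, -0.2798, 0.2621]
eef_rot: [-86.2, 68.8, 0.7]
contact_force: [-0.9, -3.0, -1.1]
gripper_width: 0.0341
[ 0.5127 -0.2568  0.2192]
t [ 0.0636 -0.0438  0.0251] a [-1.64  4.6   1.44] dist 0.0812 ang 5.09 time 16.9 F [-0.9 -3.  -1.1] w 0.034068347064459055
```

```bash
python3 -m creep '[{"ax":-0.8,"ay":2.3,"az":0.7,"tx":0.015,"ty":-0.02,"tz":0.012,"fingers":0.034},{"ax":-1.64,"ay":4.6,"az":1.44,"tx":0.035,"ty":-0.0438,"tz":0.025,"fingers":0.034},{"ax":-1.64,"ay":4.6,"az":1.44,"tx":0.06,"ty":-0.0438,"tz":0.025,"fingers":0.034},{"ax":-1.64,"ay":4.6,"az":1.44,"tx":0.06,"ty":-0.0438,"tz":0.025,"fingers":0.034},{"ax":-1.64,"ay":4.6,"az":1.44,"tx":0.06,"ty":-0.0438,"tz":0.025,"fingers":0.034}]'
python3 - <<'E'
from kp import *
for n in ("side","top","wrist"): cap(n,n+"11")
p,Rt=kpose(-.445,-10,20,.031);print(p);delta(p,Rt[:,0],Rt[:,1])
s=state();print(((s['tcp_pos']-RO)@Rr)*1000)
im=cv2.imread('pics/side11.png');cv2.imwrite('pics/s11z.png',cv2.resize(im[120:290,270:430],None,fx=3.5,fy=3.5,interpolation=cv2.INTER_CUBIC))
E
```

```text
time_s: 17.4
tcp_pos: [0.5095, -0.2578, 0.2204]
eef_rot: [-99.9, 70.3, -12.2]
contact_force: [-0.8, 0.2, 0.6]
gripper_width: 0.0341
[ 0.5374 -0.2623  0.1831]
t [ 0.0464 -0.0127  0.0004] a [-0.16  0.13 -0.06] dist 0.0481 ang 0.22 time 17.55 F [-0.4 -0.1  0.2] w 0.03417573054905176
[ 57.2429 126.1293  79.0302]
```

View pics/s11z.png

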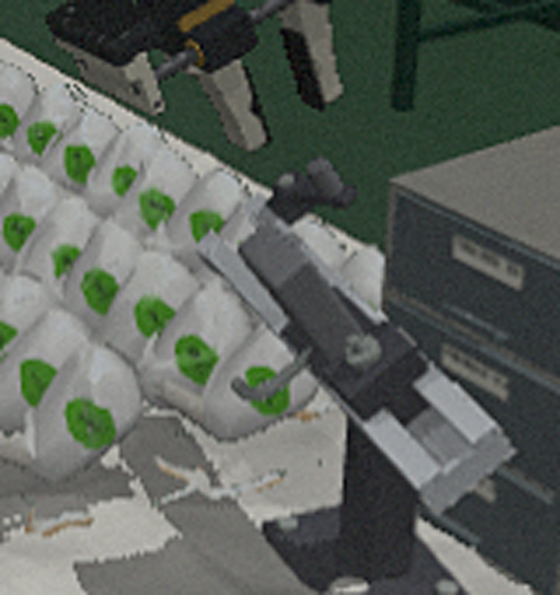

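View pics/wrist11.png

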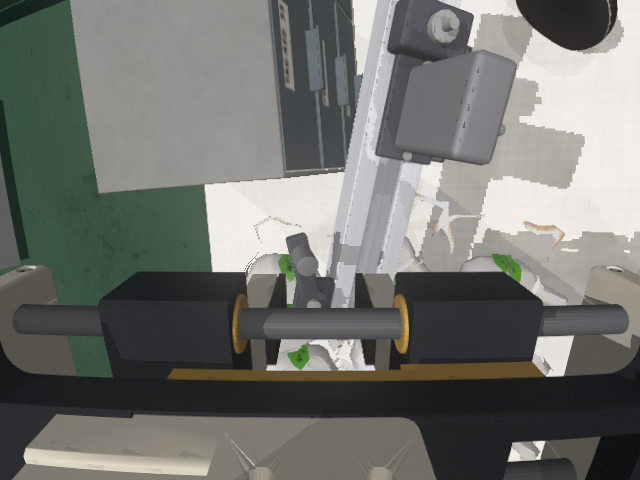

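View pics/top11.png

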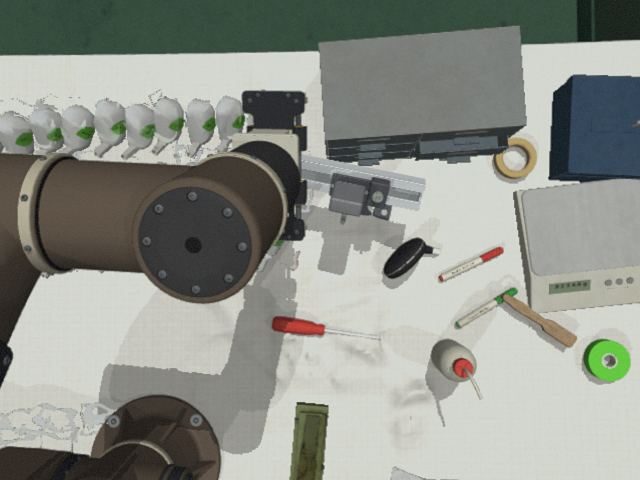

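The wrist view shows the keeper post top at about (303,260), just ahead of the fingers, and the carrier standing against the stop at (450,105), leaning slightly in its play. I check the expected post projection.

Run:
```python
from kp import *
d=load('wrist11')
for a in (-.445,-.5,-.4):
    P=RO+Rr@np.array([.040-.040*np.sin(a),.165-.040*np.cos(a),.043]);print(a,proj(d,P))
print('pivot',proj(d,RO+Rr@np.array([.04,.165,.021])))
q=(cloud(d)-RO)@Rr
b=q[230:280,280:330].reshape(-1,3);b=b[np.isfinite(b[:,0])];b=b[np.abs(b[:,2]-.043)<.004];print(len(b),b.mean(0),b.min(0),b.max(0))
im=cv2.imread('pics/wrist11.png');cv2.imwrite('pics/w11z.png',cv2.resize(im[200:360,220:420],None,fx=4,fy=3.7,interpolation=cv2.INTER_CUBIC))
```

```text
-0.445 [[303.8504 267.6289]]
-0.5 [[300.4194 268.952 ]]
-0.4 [[306.6906 266.6775]]
pivot [[312.3729 304.1033]]
405 [0.0556 0.1268 0.0429] [0.0483 0.1208 0.039 ] [0.0621 0.134  0.0452]
```

View pics/w11z.png

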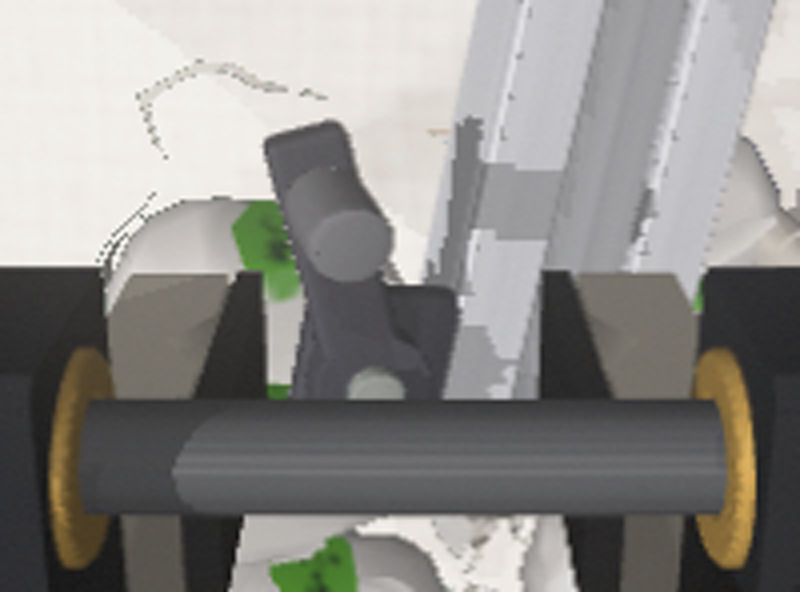

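Run:
```python
from kp import *
p,Rt=kpose(-.40,-10,20,.031);print(p);delta(p,Rt[:,0],Rt[:,1])
```

```text
[ 0.5359 -0.2627  0.1822]
t [ 0.0468 -0.0111 -0.    ] a [-0.16  0.13 -0.06] dist 0.0481 ang 0.22 time 17.55 F [-0.4 -0.1  0.2] w 0.03417573054905176
```

```bash
python3 -m creep '[{"ax":0,"ay":0,"az":0,"tx":0,"ty":-0.011,"tz":0,"fingers":0.034},{"ax":0,"ay":0,"az":0,"tx":0.012,"ty":-0.011,"tz":0,"fingers":0.034},{"ax":0,"ay":0,"az":0,"tx":0.024,"ty":-0.011,"tz":0,"fingers":0.034},{"ax":0,"ay":0,"az":0,"tx":0.036,"ty":-0.011,"tz":0,"fingers":0.034},{"ax":0,"ay":0,"az":0,"tx":0.046,"ty":-0.011,"tz":0,"fingers":0.034}]'
python3 - <<'E'
from kp import *
cap("side","side12");cap("wrist","wrist12")
s=state();print(((s['tcp_pos']-RO)@Rr)*1000,s['contact_force'],s['time_s'])
im=cv2.imread('pics/side12.png');cv2.imwrite('pics/s12z.png',cv2.resize(im[120:290,270:430],None,fx=3.5,fy=3.5,interpolation=cv2.INTER_CUBIC))
im=cv2.imread('pics/wrist12.png');cv2.imwrite('pics/w12z.png',cv2.resize(im[200:380,220:420],None,fx=4,fy=3.3,interpolation=cv2.INTER_CUBIC))
for a,phi,off in ((0,15,.005),(.5,40,.008),(1,65,.008)):
    p,Rt=kpose(a,phi,20,.031,off);delta(p,Rt[:,0],Rt[:,1])
E
```

```text
time_s: 18.05
tcp_pos: [0.5352, -0.2623, 0.1801]
eef_rot: [-99.9, 70.3, -12.3]
contact_force: [-0.2, -0.4, 0.4]
gripper_width: 0.0343
[ 52.9573 128.5319  29.4604] [-0.733   0.0414 -0.6932] 18.15
t [ 0.0033  0.0181 -0.0003] a [25.72  0.09 -0.38] dist 0.0184 ang 25.72 time 18.15 F [-0.7  0.  -0.7] w 0.03408415085598547
t [0.0089 0.0366 0.0119] a [51.19  0.01 -0.4 ] dist 0.0395 ang 51.2 time 18.15 F [-0.7  0.  -0.7] w 0.03408415085598547
t [0.0121 0.0449 0.03  ] a [75.96 -0.08 -0.41] dist 0.0553 ang 75.97 time 18.15 F [-0.7  0.  -0.7] w 0.03408415085598547
```

View pics/s12z.png

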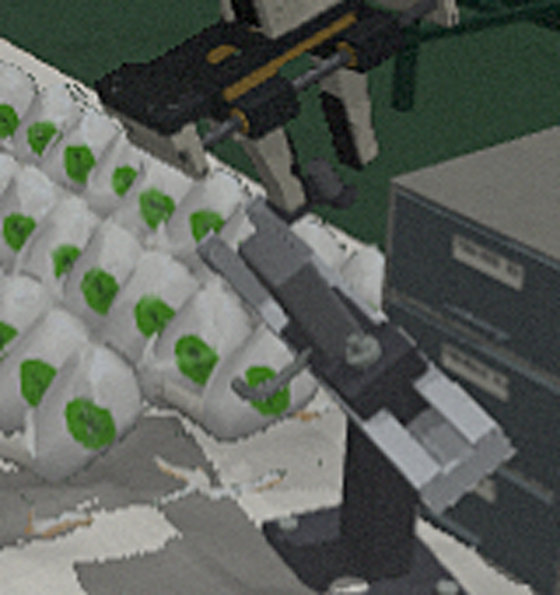

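View pics/w12z.png

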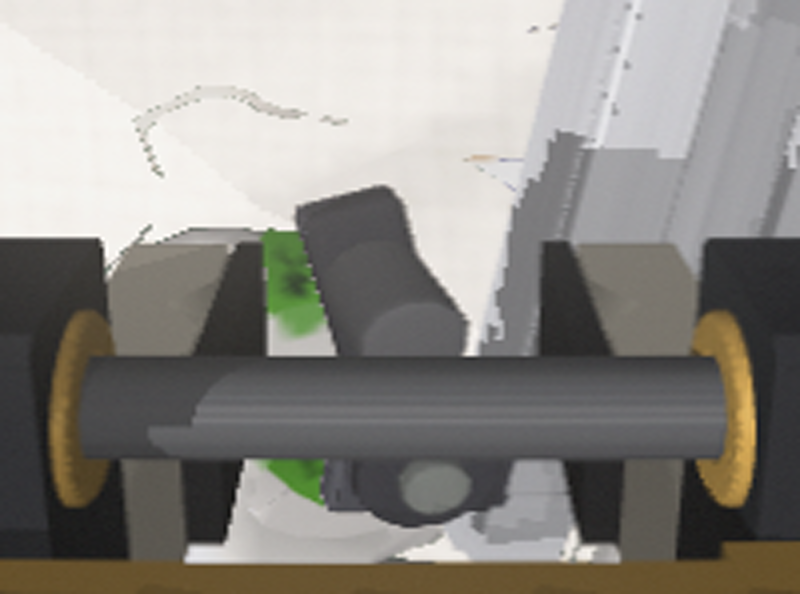

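The post stands between the fingers, with the up-slope finger behind it, and nothing is touching. I start the swing.

```bash
python3 -m creep '[{"ax":8,"ay":0,"az":-0.1,"tx":0.001,"ty":0.006,"tz":-0.001,"fingers":0.034},{"ax":16,"ay":0,"az":-0.2,"tx":0.002,"ty":0.012,"tz":-0.001,"fingers":0.034},{"ax":24,"ay":0,"az":-0.3,"tx":0.0033,"ty":0.018,"tz":0,"fingers":0.034},{"ax":32,"ay":0,"az":-0.4,"tx":0.005,"ty":0.024,"tz":0.003,"fingers":0.034},{"ax":40,"ay":0,"az":-0.4,"tx":0.0065,"ty":0.029,"tz":0.006,"fingers":0.034}]'
python3 - <<'E'
from kp import *
s=state();print(((s['tcp_pos']-RO)@Rr)*1000,s['contact_force']@Rr,s['time_s'])
cap("wrist","wrist13")
for a,phi,off in ((.5,40,.008),(.75,50,.008),(1,65,.008)):
    p,Rt=kpose(a,phi,20,.031,off);delta(p,Rt[:,0],Rt[:,1])
im=cv2.imread('pics/wrist13.png');cv2.imwrite('pics/w13z.png',cv2.resize(im[200:380,220:420],None,fx=4,fy=3.3,interpolation=cv2.INTER_CUBIC))
E
```

```text
time_s: 18.65
tcp_pos: [0.511, -0.2561, 0.1663]
eef_rot: [-59.8, 69.7, -12.5]
contact_force: [0.5, -2.2, -0.5]
gripper_width: 0.0343
[ 25.3474 129.2312  32.7552] [ 0.5018 -2.0225 -0.9428] 18.65
t [ 0.0043  0.0102 -0.001 ] a [10.35  0.17  0.15] dist 0.0111 ang 10.35 time 18.7 F [-1.1 -1.  -0.3] w 0.034206576748139844
t [0.006  0.0198 0.002 ] a [20.34  0.18  0.14] dist 0.0208 ang 20.35 time 18.7 F [-1.1 -1.  -0.3] w 0.034206576748139844
t [0.0073 0.0284 0.0073] a [35.12  0.2   0.12] dist 0.0302 ang 35.12 time 18.7 F [-1.1 -1.  -0.3] w 0.034206576748139844
```

View pics/w13z.png

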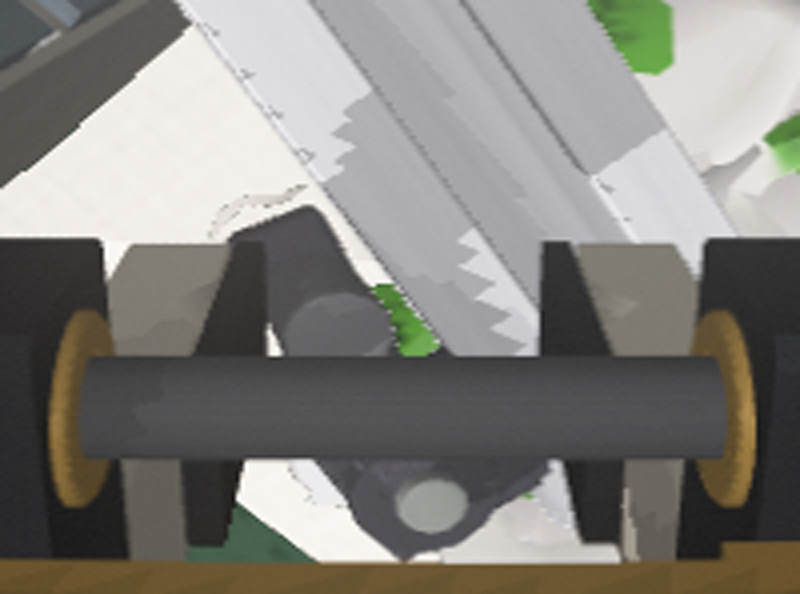

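The left finger now carries the post at about (340,330) in the zoom and the arm is turning.

```bash
python3 -m creep '[{"ax":7,"ay":0,"az":0,"tx":0.0025,"ty":0.006,"tz":-0.001,"fingers":0.034},{"ax":14,"ay":0.1,"az":0.1,"tx":0.005,"ty":0.0125,"tz":0,"fingers":0.034},{"ax":21,"ay":0.2,"az":0.1,"tx":0.006,"ty":0.0198,"tz":0.002,"fingers":0.034},{"ax":28,"ay":0.2,"az":0.1,"tx":0.0067,"ty":0.0245,"tz":0.0045,"fingers":0.034},{"ax":35,"ay":0.2,"az":0.1,"tx":0.0073,"ty":0.0284,"tz":0.0073,"fingers":0.034}]'
python3 - <<'E'
from kp import *
s=state();print(((s['tcp_pos']-RO)@Rr)*1000,s['contact_force']@Rr,s['time_s'])
cap("wrist","wrist14")
for a,phi,off in ((1.25,75,.009),(1.45,85,.01),(1.57,88,.012)):
    p,Rt=kpose(a,phi,20,.031,off);delta(p,Rt[:,0],Rt[:,1])
im=cv2.imread('pics/wrist14.png');cv2.imwrite('pics/w14z.png',cv2.resize(im[200:380,220:420],None,fx=4,fy=3.3,interpolation=cv2.INTER_CUBIC))
E
```

```text
time_s: 19.2
tcp_pos: [0.4983, -0.232, 0.1518]
eef_rot: [-25.2, 70.0, -12.6]
contact_force: [0.8, -1.4, 0.9]
gripper_width: 0.0339
[  2.6497 149.9379  30.9808] [ 1.4068 -1.2313  0.0599] 19.2
t [0.0008 0.011  0.0017] a [10.17  0.01  0.01] dist 0.0111 ang 10.17 time 19.25 F [ 0.3  0.3 -0.1] w 0.03400599842881644
t [0.0008 0.0194 0.0054] a [19.85  0.01  0.01] dist 0.0201 ang 19.85 time 19.25 F [ 0.3  0.3 -0.1] w 0.03400599842881644
t [0.0006 0.0252 0.0091] a [22.75  0.01  0.01] dist 0.0268 ang 22.75 time 19.25 F [ 0.3  0.3 -0.1] w 0.03400599842881644
```

View pics/w14z.png

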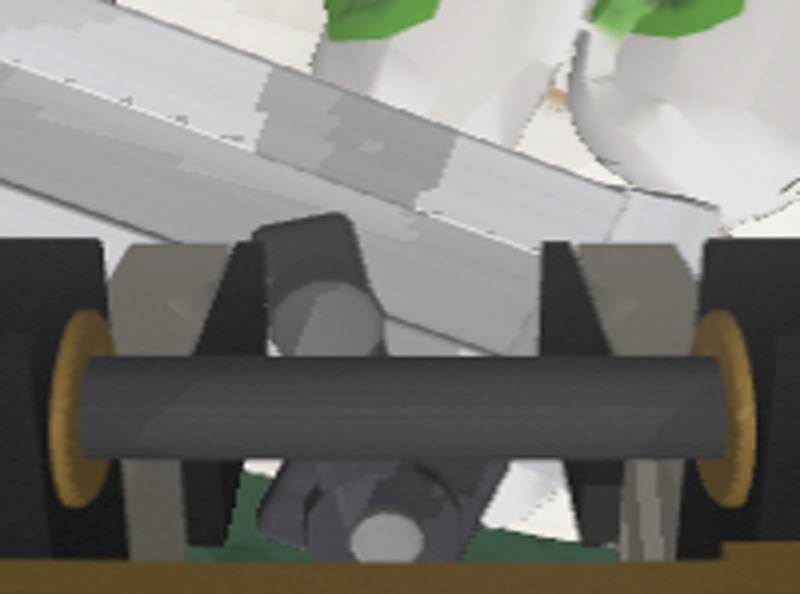

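```bash
python3 -m creep '[{"ax":5,"ay":0,"az":0,"tx":0.0004,"ty":0.0055,"tz":0.001,"fingers":0.034},{"ax":10,"ay":0,"az":0,"tx":0.0008,"ty":0.011,"tz":0.0017,"fingers":0.034},{"ax":15,"ay":0,"az":0,"tx":0.0008,"ty":0.015,"tz":0.0035,"fingers":0.034},{"ax":20,"ay":0,"az":0,"tx":0.0008,"ty":0.0194,"tz":0.0054,"fingers":0.034},{"ax":22.7,"ay":0,"az":0,"tx":0.0006,"ty":0.0225,"tz":0.0075,"fingers":0.034}]'
python3 - <<'E'
from kp import *
s=state();print(((s['tcp_pos']-RO)@Rr)*1000,s['contact_force']@Rr,s['time_s'])
cap("wrist","wrist15");cap("side","side15")
for a,phi,off in ((1.57,88,.011),(1.57,88,.014)):
    p,Rt=kpose(a,phi,20,.031,off);delta(p,Rt[:,0],Rt[:,1])
im=cv2.imread('pics/wrist15.png');cv2.imwrite('pics/w15z.png',cv2.resize(im[200:380,220:420],None,fx=4,fy=3.3,interpolation=cv2.INTER_CUBIC))
im=cv2.imread('pics/side15.png');cv2.imwrite('pics/s15z.png',cv2.resize(im[120:290,270:430],None,fx=3.5,fy=3.5,interpolation=cv2.INTER_CUBIC))
E
```

```text
time_s: 19.75
tcp_pos: [0.5007, -0.2086, 0.15]
eef_rot: [-2.7, 70.0, -12.7]
contact_force: [-1.2, -2.3, -0.8]
gripper_width: 0.034
[ -0.6453 173.3195  31.0989] [-0.9856 -2.5139 -0.3084] 19.75
t [0.0001 0.0024 0.0003] a [0.83 0.02 0.  ] dist 0.0024 ang 0.83 time 19.85 F [-0.6  0.5 -0.6] w 0.034114686919335606
t [0.0001 0.0054 0.0004] a [0.83 0.02 0.  ] dist 0.0054 ang 0.83 time 19.85 F [-0.6  0.5 -0.6] w 0.034114686919335606
```

View pics/w15z.png

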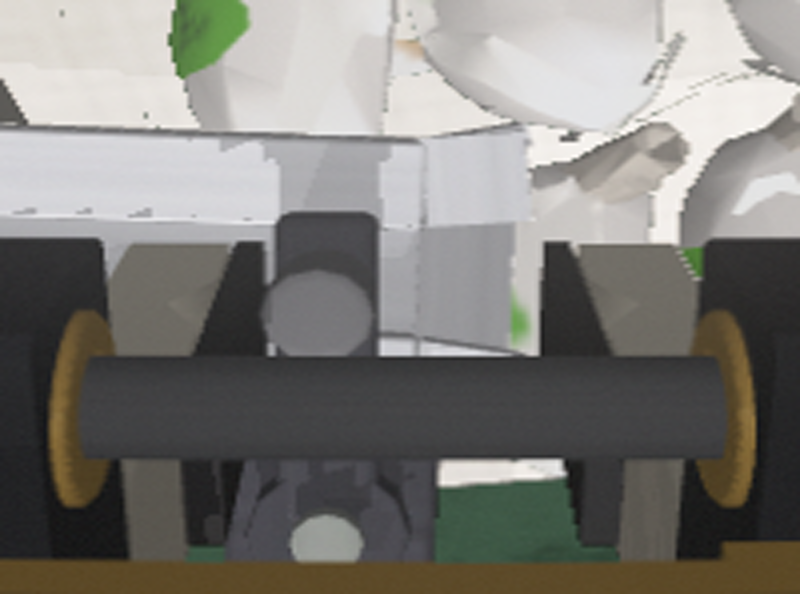

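View pics/s15z.png

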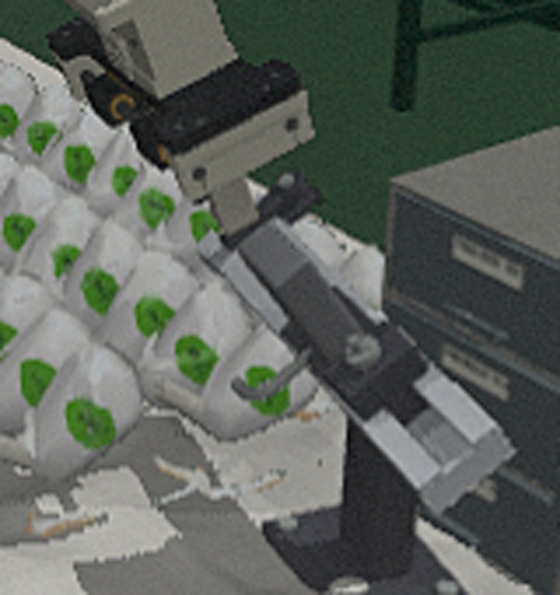

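The arm is nearly square across the slot. I push gently up to the hard end of its travel and watch the force.

```bash
python3 -m creep '[{"ax":0.4,"ay":0,"az":0,"tx":0,"ty":0.001,"tz":0,"fingers":0.034},{"ax":0.8,"ay":0,"az":0,"tx":0,"ty":0.002,"tz":0,"fingers":0.034},{"ax":0.8,"ay":0,"az":0,"tx":0,"ty":0.003,"tz":0,"fingers":0.034},{"ax":0.8,"ay":0,"az":0,"tx":0,"ty":0.003,"tz":0,"fingers":0.034}]'
python3 - <<'E'
from kp import *
s=state();print(((s['tcp_pos']-RO)@Rr)*1000,s['contact_force']@Rr,s['moment'],s['time_s'])
E
```

```text
time_s: 20.25
tcp_pos: [0.5016, -0.2064, 0.1503]
eef_rot: [-2.0, 70.0, -12.8]
contact_force: [2.8, -10.1, -1.0]
gripper_width: 0.0339
[ -0.2014 175.6092  31.1259] [ 3.4862 -9.2133 -3.6196] [-3.0782  0.6784 -1.1114] 20.25
```

```bash
python3 -m creep '[{"ax":0,"ay":0,"az":0,"tx":0,"ty":0.001,"tz":0,"fingers":0.034},{"ax":0,"ay":0,"az":0,"tx":0,"ty":0.001,"tz":0,"fingers":0.034},{"ax":0,"ay":0,"az":0,"tx":0,"ty":0.001,"tz":0,"fingers":0.034}]'
python3 - <<'E'
from kp import *
s=state();print(((s['tcp_pos']-RO)@Rr)*1000,s['contact_force']@Rr,s['time_s'])
E
python3 -m creep '[{"ax":0,"ay":0,"az":0,"tx":0,"ty":-0.003,"tz":0,"fingers":0.034},{"ax":0,"ay":0,"az":0,"tx":0,"ty":-0.008,"tz":0,"fingers":0.034},{"ax":0,"ay":0,"az":0,"tx":0,"ty":-0.010,"tz":0,"fingers":0.036},{"ax":0,"ay":0,"az":0,"tx":-0.01,"ty":-0.010,"tz":0,"fingers":0.036},{"ax":0,"ay":0,"az":0,"tx":-0.03,"ty":-0.010,"tz":0,"fingers":0.036}]'
```

```text
time_s: 20.55
tcp_pos: [0.5016, -0.2061, 0.1503]
eef_rot: [-2.1, 70.0, -12.9]
contact_force: [2.3, -15.7, -2.4]
gripper_width: 0.0339
[ -0.2338 175.9616  31.1672] [  3.2344 -14.7744  -5.2451] 20.55
time_s: 21.05
tcp_pos: [0.489, -0.2122, 0.1777]
eef_rot: [-1.8, 70.2, -12.7]
contact_force: [0.6, -0.9, 0.9]
gripper_width: 0.0359
```

```bash
python3 -m creep '[{"ax":0,"ay":0,"az":0,"tx":-0.03,"ty":0,"tz":0,"fingers":0.036},{"ax":0,"ay":0,"az":0,"tx":-0.06,"ty":0,"tz":0,"fingers":0.036},{"ax":0,"ay":0,"az":0,"tx":-0.10,"ty":0,"tz":0,"fingers":0.036},{"ax":0,"ay":0,"az":0,"tx":-0.12,"ty":0.04,"tz":0,"fingers":0.036},{"ax":0,"ay":0,"az":0,"tx":-0.12,"ty":0.08,"tz":0,"fingers":0.036}]'
python3 -m creep '[{"ax":0,"ay":0,"az":0,"tx":0,"ty":0.02,"tz":0,"fingers":0.036},{"ax":0,"ay":0,"az":0,"tx":0,"ty":0.02,"tz":0,"fingers":0.036},{"ax":0,"ay":0,"az":0,"tx":0,"ty":0.02,"tz":0,"fingers":0.036}]'
python3 - <<'E'
from kp import *
for n in ("side","top","wrist"): cap(n,n+"16")
im=cv2.imread('pics/side16.png');cv2.imwrite('pics/s16z.png',cv2.resize(im[120:290,270:430],None,fx=3.5,fy=3.5,interpolation=cv2.INTER_CUBIC))
print(state()['time_s'],state()['tcp_pos'])
for n in ('side16','top16','wrist16'):
    w=cloud(load(n)).reshape(-1,3);w=w[np.isfinite(w[:,0])];q=(w-RO)@Rr
    p=q[(np.abs(q[:,2]-.043)<.004)&(np.abs(q[:,0])<.03)&(q[:,1]>.12)&(q[:,1]<.19)]
    if len(p)>10: print(n,'post top',len(p),p.mean(0)*1000)
    b=q[(q[:,2]>.08)&(q[:,2]<.1)&(np.abs(q[:,0])<.03)&(q[:,1]>-.02)&(q[:,1]<.09)]
    if len(b)>10: print(n,'block top',len(b),np.percentile(b[:,:2],[2,98],axis=0)*1000)
E
```

```text
time_s: 21.55
tcp_pos: [0.4655, -0.1247, 0.2952]
eef_rot: [-1.2, 69.6, -12.3]
contact_force: [0.7, 0.8, -0.8]
gripper_width: 0.0363
time_s: 21.85
tcp_pos: [0.4687, -0.1045, 0.2906]
eef_rot: [-1.7, 70.0, -12.4]
contact_force: [-0.1, -0.3, 0.4]
gripper_width: 0.0359
22.0 [ 0.4687 -0.1056  0.2902]
side16 post top 24 [ -2.7235 161.7287  41.6977]
side16 block top 262 [[-16.5452   0.3734]
 [  7.0069  47.9629]]
top16 post top 57 [  1.7358 164.423   42.0947]
top16 block top 498 [[-11.6625   3.0959]
 [ 11.1239  50.209 ]]
wrist16 post top 186 [ -0.2435 165.5024  42.937 ]
wrist16 block top 1638 [[-13.9972   9.6956]
 [  9.0709  51.9018]]
```

View pics/s16z.png

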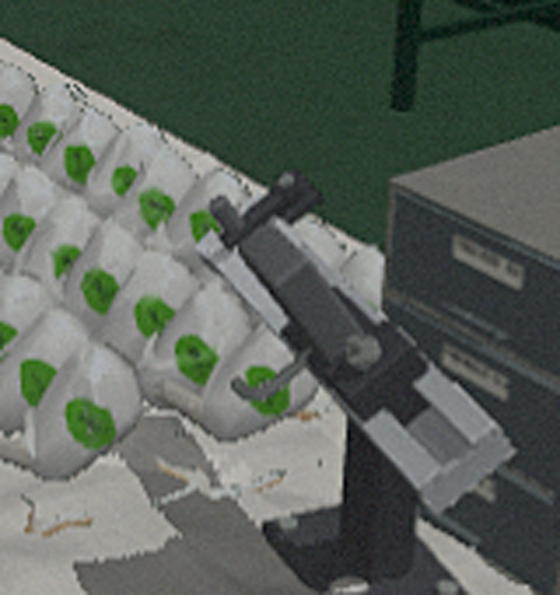

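View pics/wrist16.png

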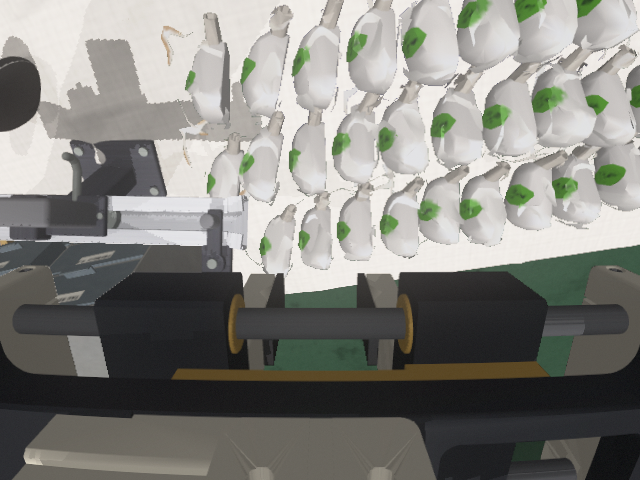

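View pics/top16.png

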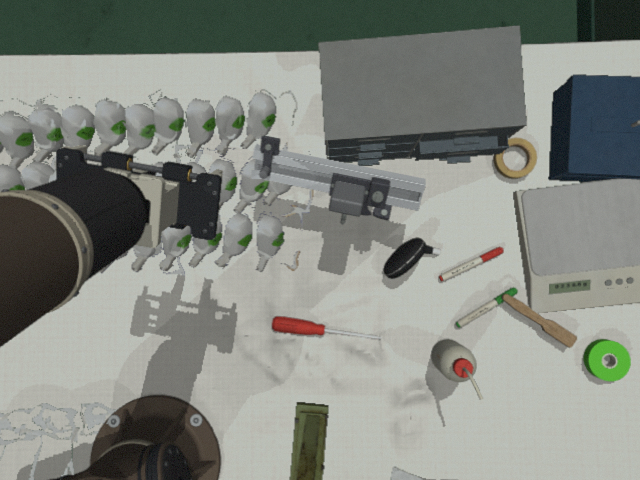

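The keeper post is at rail (0,165) in all cameras, so it is fully across. In the side zoom the arm crosses the slot at (270,210). The bystanders look unmoved in the top view. One closer check of skirt against stop.

Run:
```python
from kp import *
im=cv2.imread('pics/wrist11.png');a=cv2.resize(im[0:180,350:540],None,fx=3.2,fy=3.2,interpolation=cv2.INTER_CUBIC)
cv2.imwrite('pics/w11y.png',cv2.convertScaleAbs(a,alpha=1.6,beta=10))
for n in ('wrist10','wrist11','top16'):
    d=load(n);q=((cloud(d)-RO)@Rr).reshape(-1,3);q=q[np.isfinite(q[:,0])]
    st=q[(np.abs(q[:,2]-.034)<.004)&(np.abs(q[:,0])<.022)&(q[:,1]>-.06)&(q[:,1]<.0)]
    sk=q[(np.abs(q[:,2]-.024)<.005)&(np.abs(q[:,0])<.019)&(q[:,1]>.03)&(q[:,1]<.075)]
    print(n,'stop y',np.percentile(st[:,1],[1,99])*1000,'skirt ymax',np.percentile(sk[:,1],[97,99])*1000 if len(sk) else None,len(sk))
b0=cv2.imread('pics/top5.png').astype(int);b1=cv2.imread('pics/top16.png').astype(int)
print(np.abs(b0-b1)[235:290,375:445].mean(),np.abs(b0-b1)[310:345,310:385].mean())
```

```text
wrist10 stop y [-34.7113  -6.3808] skirt ymax [54.8875 56.4644] 167
wrist11 stop y [-33.2561  -4.255 ] skirt ymax [57.3266 57.6735] 1201
top16 stop y [-33.8334  -4.6313] skirt ymax [57.2608 57.5928] 173
22.84995670995671 29.341079365079366
```

View pics/w11y.png

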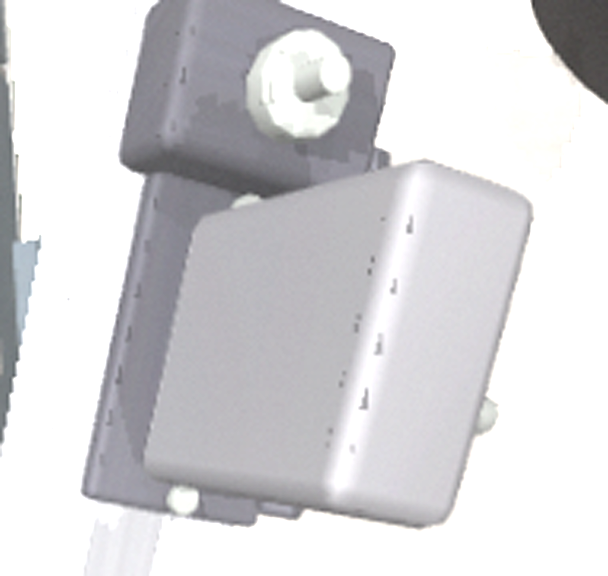

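```bash
python3 - <<'E'
import cv2,numpy as np
for n in ('top3','top16'):
    b=cv2.imread(f'pics/{n}.png')
    g=b[225:295,375:445].max(2);ys,xs=np.where(g<60);print(n,'head',len(xs),xs.mean()+375,ys.mean()+225)
    c=b[305:350,260:390].astype(int);m=(c[...,2]>c[...,1]+70);ys,xs=np.where(m);print('sd',len(xs),xs.mean()+260,ys.mean()+305)
E
python3 -c "
from plant import order
print(order.close_job())"
```

```text
top3 head 902 404.9490022172949 257.09977827051
sd 610 296.7393442622951 325.75573770491803
top16 head 906 404.9370860927152 257.07174392935985
sd 611 296.82978723404256 325.75613747954174
the job is handed in; nothing more can be done
None
```

The carrier is in the rail against the stop with its hook towards the robot. It has been released, and the keeper is swung fully across the slot. I handed the job in at about 22 s of the 61 s allowed; no verdict was reported.

**What I did:**
- My first, upright grip could not reach the rail mouth because joint 3 hit its limit. I set the carrier back where it stood and regripped it tilted 28°.
- I entered the foot into the rail and slid it until I felt about 5.5 N from the stop.
- I opened the gripper and backed off, then swung the keeper post round between the open fingers until it hit its end of travel at about 15 N. I then moved the gripper clear.

**Last checks:**
- **Carrier:** the mouth-side edge of its skirt is at rail y +57.5 mm. With the 62 mm skirt length, that puts its other edge on the stop face at about −4.5 mm. One earlier wrist reading gave both edges 1–2 mm lower. The carrier leans a little within its play.
- **Keeper:** the wrist camera puts the post at rail (−0.2, 165.5) mm, against (0, 165) when fully closed. The top and side cameras differ from that by 2–4 mm.
- **Club head and screwdriver:** both are within 0.1 pixel of where they were earlier in the run. A first, cruder image comparison showed differences, which I put down to the arm and its shadow, so I rechecked with each object's centre.

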